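# Set up the saw table for a glue-up

### The job

Get the saw table ready for gluing. First push the flat red box along the table, without lifting it, through the lane between the three fixed bearing blocks, so that neither the box nor the robot touches the blocks, until its long side lies flat and centred against the pine stop block. Then draw the one tall panel out of the stack leaning in its easel without toppling the short ones, and lean it centred in the empty easel in the same way; also hang every grey saddle there is astride the clamp bar, and leave everything else where it stands.

Things in the scene. Friction and masses are not known exactly. Their poses are not given: they have to be found in the camera images.
- red_box: Flat red sheet-metal box, 102 mm (own x) by 172 mm (own y), 24 mm high, 0.2 to 0.45 kg; too wide to grip, slides on the table. Origin at the centre of its underside. It starts at the right front with its long y axis roughly along world y (within 0.2 rad).
- stop_block: Pine offcut fixed to the table as a stop, 45 mm (x) by 115 mm (y), 19 mm high; origin at the centre of its underside, own axes within 0.04 rad of the world's. The box belongs against the face towards the robot (own -x), its centre then 73.5 mm from the stop's origin along own -x.
- bearing_far: Bearing block, fixed: dark block with a fat grey round bar lying across its top, 32 mm (x) by 50 mm (y), 52 mm high; origin at the centre of its underside. It must not be touched. This one stands on the far right corner: the box passes on its near side (smaller x) while going to the left, then on its left (larger y) while going away from the robot.
- bearing_near: Bearing block, fixed: dark block with a fat grey round bar lying across its top, 32 mm (x) by 50 mm (y), 52 mm high; origin at the centre of its underside. It must not be touched. This one stands nearest the robot, 170 to 197 mm this side of bearing_far in x: the box passes between the two, going to the left. It stands to the left of the box's start and in its straight way, so the box must first go away from the robot.
- bearing_left: Bearing block, fixed: dark block with a fat grey round bar lying across its top, 32 mm (x) by 50 mm (y), 52 mm high; origin at the centre of its underside. It must not be touched. This one stands to the left, beyond the end of the leftward run: the box's left edge stops short of it before the box is pushed away from the robot to the stop. Its origin lies 260 to 315 mm to the left of bearing_far's in y.
- easel_stack: Fixed wooden easel, 104 mm wide (y), 120 mm high rest, which holds the stack of three leaning panels. Its rest leans back (top towards own +x) by 0.17 rad from vertical and its ledge is square to the rest. The foot of the rest, where ledge and rest meet, lies in the easel's frame at x = 0, z = 28 mm; the origin is on the table below it. The ledge is 53 mm deep towards own -x and ends in a lip 8 mm high.
- easel_empty: A second easel of the same shape and dimensions, empty at the start; the tall panel goes here. It stands either to the left or to the right of the other.
- tall_panel: Plywood panel 10 mm thick (own x), 90 mm wide (own y), 180 mm tall (own z), about 0.1 kg. Origin at the centre of its lower edge face. It starts foremost in the stack, leaning back 0.17 rad with its back face (own +x) against the short ones, and sticks out 55 mm or more above them. Leaning in the empty easel with its back flat on the rest, its origin lies 5 mm before the rest: x = -5 mm, z = 29 mm in that easel's frame.
- short_panel_a: Plywood panel 10 x 90 x 125 mm, rearmost in the stack; axes and origin as for the tall one. It stays there.
- short_panel_b: Plywood panel 10 x 90 x 118 mm, in the middle of the stack; axes and origin as for the tall one. It stays there.
- clamp_bar: Fixed flat steel bar lying along own y (which runs roughly away from the robot) on two wooden feet: 12 mm wide, from 61 to 85 mm above the table. Free for saddles from own y = -84 to +84 mm; at both ends, from own y = 82 to 108 mm either way, stands a foot 64 mm wide (x) with a steel block on it up to 93 mm. Origin on the table below the bar's middle. To its left the wall carries a wire basket, from y = 0.41 m on and 0.55 m above the table: keep the wrist clear of it.
- saddle_a: Grey plastic upside-down U, 48 mm wide over its legs (own x), 40 mm long (own y) and 50 mm high, 90 g; legs 10 mm thick, 40 mm long and 28 mm apart with weighted black feet, top 10 mm thick. Origin between the feet of the legs. It stands on the table at the left front, own y within 0.4 rad of world x; it hangs astride the bar with own y along the bar, its origin then 45 mm above the table. May be absent or get knocked aside.
- saddle_b: Grey plastic upside-down U, 48 mm wide over its legs (own x), 40 mm long (own y) and 50 mm high, 90 g; legs 10 mm thick, 40 mm long and 28 mm apart with weighted black feet, top 10 mm thick. Origin between the feet of the legs. It stands on the table at the left front, own y within 0.4 rad of world x; it hangs astride the bar with own y along the bar, its origin then 45 mm above the table. May be absent or get knocked aside.
- saddle_c: Grey plastic upside-down U, 48 mm wide over its legs (own x), 40 mm long (own y) and 50 mm high, 90 g; legs 10 mm thick, 40 mm long and 28 mm apart with weighted black feet, top 10 mm thick. Origin between the feet of the legs. It stands on the table at the left front, own y within 0.4 rad of world x; it hangs astride the bar with own y along the bar, its origin then 45 mm above the table. May be absent or get knocked aside.
- spool: Bystander: spool of copper wire with yellow flanges, 48 mm across, 40 mm high, origin at its underside; leave it.
- tape_measure: Bystander: tape measure, 32 x 79 x 67 mm, origin at its underside; leave it.
- salve_jar: Bystander: small brown jar with a white lid, 47 mm across, 44 mm high, origin at its underside; leave it.

How it is judged:
By the outcome, as a careful person would: the job done as asked, in the order asked, and still so for the second after the job is handed in, with the robot touching nothing.
Of saddle_a, saddle_b, saddle_c only 2 to 3 are there at a start; the rules pass over those that are not, and their reading is None.
At some moment in a run one of saddle_a, saddle_b, saddle_c may be knocked a few centimetres aside while the robot is not near it.
It also fails if it takes over 210 s, if anything falls off the work surface, if the arm or the gripper's body presses on something with over 40 N, if the wrist force passes 120 N, or if a joint passes its speed limit or range.

### The arm

A 6-joint arm with a two-finger parallel gripper is mounted at the origin on a cart in front of the work surface, level with it; the furniture and walls round the work are solid. World frame = base frame: x ahead of the robot, y to its left, z up, the work surface at z = 0. Lengths are in m, angles in rad, forces in N, time in s.
With the tool pointing down it reaches from about 0.2 to 0.875 m from the base axis. Payload 3.4 kg.
Tool frame: the origin (TCP) lies at the very end of the fingers, on their centre line; the grasp point (between the pads) lies 19 mm behind it; z points along the fingers, y is the direction in which the jaws open and shut (so a half turn about z gives the same grasp; the last joint's range is limited). The gripper opens to 94 mm and grips with 3 to 60 N. Pads are 16 mm wide; open, the fingers measure 119 mm over their backs; the gripper's body (75 mm by 177 mm) begins 78 mm behind the grasp point.
Start: joints at [-1.446, 0.276, 1.505, -0, 1.361, -0.121], TCP at [0.14, -0.558, 0.205] pointing down, gripper open.
Joint ranges: [-2.89, 2.89], [-0.75, 2.08], [0.22, 2.7], [-1.18, 4.32], [0.11, 2.71], [-2.7, 2.7]. Speed limits (rad/s): [2.57, 2.57, 3.14, 3.14, 3.14, 3.14].

### API

Orientations are given as a 3x3 rotation matrix whose columns are the frame's x, y, z axes.
In Python, from plant import sensors, optics, sign_off gives the robot as it stands.
- The arm moves only by the tool apply_moves, never from a script. Its argument "series" is a list of rows, each a list of 2 entries, a list of its own where there are three numbers: the shift along the tool's x, y, z in mm, then the turn, a rotation vector about the tool's x, y, z in rad. In form: [[[tx, ty, tz], [rx, ry, rz]], ...]. A call has 1 to 12 rows; each row shifts and turns the pose as measured when the row begins, along the tool's axes as they then stand; what a row does not reach is not made up. A row lasts 1/8 s, in which the tool goes at most 62.5 mm and 10.7 degrees, less where a joint would pass 70% of its speed; a pose out of reach is approached as far as the arm can. A call is refused whole if a number of a shift passes 62.5 or a number of a turn 0.188, either way. A call with a gripper value outside its range is refused whole. "claw" is the finger opening in mm, from 0 to 94, set as the call begins (left out, the last holds). The fingers move at their own pace and stop on an object; "grip_force" is the grip in N (left out, the last holds). Time passes only in rows, so rows that do not move let the fingers close. It gives the time, the measured TCP pose, the force and the opening at its end, in the units of the state.
- sensors.observe(): the state, without advancing time (a new reading comes with each control period).
- optics.read_camera(name): name is "side" or "top"; returns a dict with "frame" (400x640x3 uint8, red, green, blue), "range_z" (400x640 float32, m along the optical axis (not along the pixel's ray), 0 where there is no reading), "camera_matrix" (3x3 intrinsics, pixels), "T" (4x4, takes a point from camera to world coordinates). Camera axes: x right, y down, z forward; pixel columns grow to the right and rows downward; lengths in m; the calibration is good to about 2 mm. A picture is of the moment at which its call begins.
- sign_off(): hands the job in, once; it reports no verdict.
The state is a dict: "time": time; "joint_positions": joint angles; "joint_velocities": joint speeds; "effort": joint torques, N m; "tool_pos": TCP position; "tool_rot": TCP orientation; "ft_force": force on the tool from outside, world axes, zero at the start; "torque": the same for the moment, N m; "gripper_width": finger opening in m.
Only numpy, scipy, OpenCV 4.12 (cv2) and the standard library are available. Lean on these libraries where they do the work, as an engineer would, in place of code of your own. Each camera call takes 0.05 s, during which the arm holds its last target.

## Working session

There is one attempt and no reset: what is moved stays moved. The work goes in short steps, Python scripts to look and compute and a tool call to move; the robot and the scene stay as the last step left them, time stands still between calls to the robot, and variables do not carry over. Pictures are saved under pics/ and viewed, and the job is handed in when it is done.

Besides the shell and the picture viewer there is one more tool, called after "Call:" as name([rows], argument=value, ...), one row to a line, values as JSON. apply_moves: Moves the arm, as the interface text tells. Its arguments: {"type":"object","properties":{"series":{"type":"array","items":{"type":"array"}},"claw":{"type":"number"},"grip_force":{"type":"number"}},"required":["series"]}

```bash
ls -la; mkdir -p pics; python3 - <<'E'
from plant import sensors, optics
import cv2,numpy as np
s=sensors.observe(); print({k:np.round(v,3).tolist() for k,v in s.items()})
for n in("side","top"):
    c=optics.read_camera(n); cv2.imwrite(f"pics/{n}0.png",c["frame"][:,:,::-1]); np.savez(f"{n}0.npz",**c)
    print(n,c["camera_matrix"].round(1).tolist(),c["T"].round(3).tolist())
E
```

```text
total 12
drwxr-xr-x  3 agent agent 4096 Dec  6 14:37 .
drwxr-xr-x 23 root  root  4096 Dec  6 14:37 ..
drwxr-xr-x  2 agent agent 4096 Dec  6 14:37 pics
{'time': 0.0, 'joint_positions': [-1.446, 0.277, 1.506, -0.0, 1.361, -0.121], 'joint_velocities': [-0.0, 0.0, 0.001, -0.001, -0.001, -0.001], 'effort': [0.001, -40.459, -23.723, 0.071, 0.034, -0.0], 'tool_pos': [0.14, -0.557, 0.205], 'tool_rot': [[0.97, 0.243, -0.0], [0.243, -0.97, 0.002], [0.0, -0.002, -1.0]], 'ft_force': [0.337, 0.496, 0.497], 'torque': [0.042, 0.01, -0.031], 'gripper_width': 0.094}
side [[414.1, 0.0, 323.1], [0.0, 414.1, 203.4], [0.0, 0.0, 1.0]] [[0.998, -0.047, 0.045, 0.511], [-0.061, -0.41, 0.91, -1.06], [-0.024, -0.911, -0.412, 0.547], [0.0, 0.0, 0.0, 1.0]]
top [[420.5, 0.0, 325.8], [0.0, 420.5, 189.2], [0.0, 0.0, 1.0]] [[0.002, -0.992, 0.129, 0.4], [-1.0, -0.005, -0.025, 0.021], [0.025, -0.129, -0.991, 1.17], [0.0, 0.0, 0.0, 1.0]]
```

View pics/top0.png

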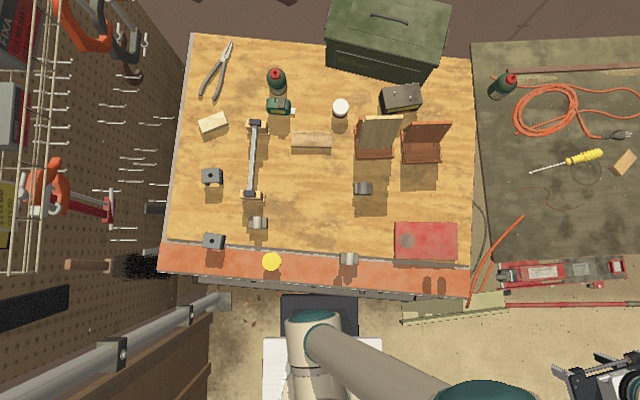

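View pics/side0.png

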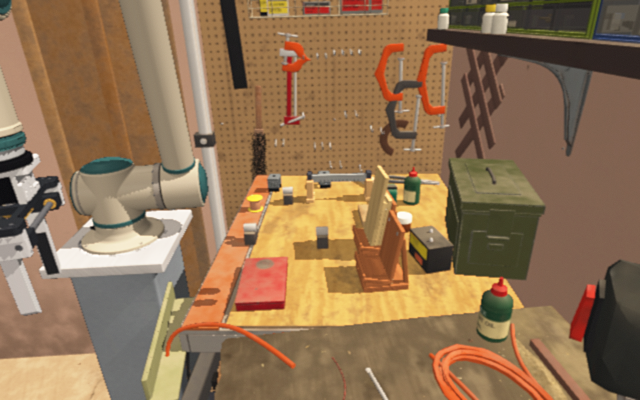

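```bash
cat > h.py <<'E'
import numpy as np,cv2
from plant import sensors,optics
def load(f): return dict(np.load(f))
def cloud(c):
    K=c["camera_matrix"];T=c["T"];z=c["range_z"]
    v,u=np.mgrid[0:400,0:640]
    P=np.stack([(u-K[0,2])/K[0,0]*z,(v-K[1,2])/K[1,1]*z,z],-1)
    W=P@T[:3,:3].T+T[:3,3]; W[z<=0]=np.nan
    return W
def proj(c,p):
    q=np.linalg.inv(c["T"])@np.r_[p,1]; q=c["camera_matrix"]@q[:3]; return q[:2]/q[2]
def ray(c,u,v,zw):
    K=c["camera_matrix"];T=c["T"]
    d=T[:3,:3]@np.array([(u-K[0,2])/K[0,0],(v-K[1,2])/K[1,1],1]);o=T[:3,3]
    return o+d*(zw-o[2])/d[2]
E
python3 - <<'E'
from h import *
c=load("top0.npz");W=cloud(c)
im=c["frame"][:,:,::-1]
crop=im[80:290,150:480];cv2.imwrite("pics/topz.png",cv2.resize(crop[:, :170],None,fx=4,fy=4)[:, :].copy()[:800,:680][:600])
cv2.imwrite("pics/topz2.png",cv2.resize(im[90:290,310:480],None,fx=3.0,fy=3.0))
# height map view of depth
for nm,(u0,u1,v0,v1) in dict(s1=(195,228,162,190),s2=(195,230,228,256),left=(240,272,210,236),near=(335,362,248,270),far=(350,376,176,200),spool=(260,285,250,272),stop=(288,335,128,156),box=(390,462,215,265),bar=(238,268,115,205),pale=(195,230,108,138),jar=(330,350,95,120)).items():
    w=W[v0:v1,u0:u1].reshape(-1,3); w=w[np.isfinite(w[:,0])]
    t=w[w[:,2]>0.012]; zt=np.percentile(t[:,2],95)
    print(nm,len(t),"ztop",zt.round(3),"min",t.min(0).round(3),"max",t.max(0).round(3),"topmean",t[t[:,2]>zt-.01].mean(0).round(3))
E
```

```text
s1 318 ztop 0.053 min [0.561 0.279 0.012] max [0.603 0.329 0.057] topmean [0.582 0.303 0.05 ]
s2 323 ztop 0.054 min [0.386 0.267 0.012] max [0.428 0.319 0.056] topmean [0.408 0.293 0.05 ]
left 221 ztop 0.054 min [0.441 0.153 0.012] max [0.471 0.202 0.057] topmean [0.456 0.177 0.05 ]
near 220 ztop 0.054 min [ 0.345 -0.094  0.014] max [ 0.377 -0.044  0.058] topmean [ 0.362 -0.069  0.05 ]
far 230 ztop 0.053 min [ 0.535 -0.131  0.013] max [ 0.567 -0.082  0.057] topmean [ 0.551 -0.107  0.05 ]
spool 260 ztop 0.041 min [0.332 0.116 0.033] max [0.376 0.162 0.043] topmean [0.354 0.139 0.039]
stop 663 ztop 0.023 min [ 0.67  -0.022  0.012] max [0.717 0.093 0.025] topmean [0.693 0.034 0.019]
box 2352 ztop 0.027 min [ 0.358 -0.367  0.012] max [ 0.461 -0.194  0.032] topmean [ 0.41  -0.28   0.024]
bar 915 ztop 0.094 min [0.517 0.155 0.012] max [0.73  0.226 0.099] topmean [0.623 0.188 0.089]
pale 387 ztop 0.026 min [0.707 0.27  0.013] max [0.769 0.35  0.03 ] topmean [0.737 0.311 0.022]
jar 265 ztop 0.047 min [ 0.755 -0.068  0.012] max [ 0.801 -0.024  0.051] topmean [ 0.778 -0.046  0.044]
```

View pics/topz.png

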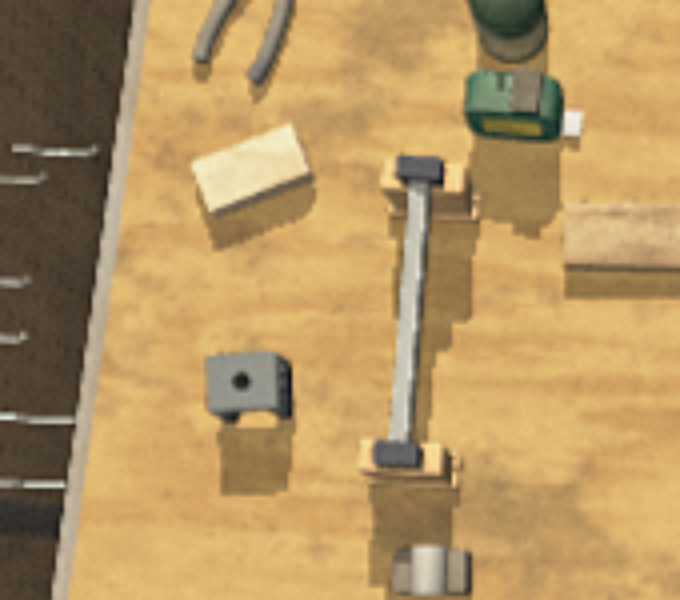

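View pics/topz2.png

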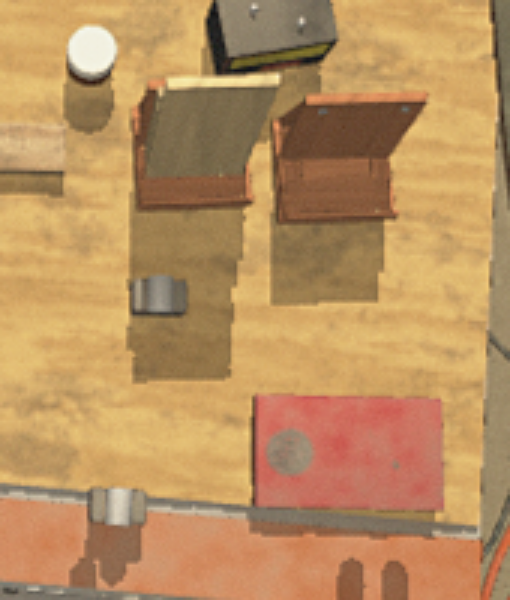

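```bash
cat >> h.py <<'E'
def rect(W,box,zlo,zhi):
    u0,u1,v0,v1=box
    w=W[v0:v1,u0:u1].reshape(-1,3); w=w[np.isfinite(w[:,0])]
    w=w[(w[:,2]>zlo)&(w[:,2]<zhi)]
    r=cv2.minAreaRect(w[:,:2].astype(np.float32)); 
    q=w[:,:2]-w[:,:2].mean(0); e,V=np.linalg.eigh(q.T@q)
    return np.round(r[0],4),np.round(r[1],4),round(r[2],1),"pca",np.round(np.arctan2(V[1,1],V[0,1]),3),"n",len(w),w.mean(0).round(4)
E
python3 - <<'E'
from h import *
c=load("top0.npz");W=cloud(c)
for nm,b,lo,hi in [("s1",(195,228,162,190),.04,.06),("s2",(195,230,228,256),.04,.06),("left",(240,272,210,236),.03,.06),("near",(335,362,248,270),.03,.06),("far",(350,376,176,200),.03,.06),("stop",(288,335,128,156),.012,.03),("box",(390,462,215,265),.018,.034),("bar",(238,268,128,193),.075,.1),("posts",(238,268,112,205),.088,.1)]:
    print(nm,*rect(W,b,lo,hi))
print("strip",np.nanmedian(W[258:268,390:450,2]),W[258:268:3,420].round(3).tolist())
# table edges
print(W[230,455:480:3].round(3).tolist())
for u in (360,368,378,388,396,402):
    print(u,[(v,*W[v,u].round(3)) for v in range(112,166,4)])
for u in (408,416,424,432,440):
    print(u,[(v,*W[v,u].round(3)) for v in range(118,170,4)])
E
```

```text
s1 [0.5826 0.3034] [0.0408 0.049 ] 4.9 pca 1.65 n 277 [0.582  0.3032 0.0499]
s2 [0.4078 0.2932] [0.0485 0.0398] 80.9 pca 1.438 n 288 [0.4076 0.2925 0.0501]
left [0.4564 0.1774] [0.0297 0.0482] 0.1 pca 1.574 n 213 [0.4562 0.1764 0.0426]
near [ 0.3612 -0.0697] [0.0487 0.0314] 89.7 pca 1.508 n 212 [ 0.3624 -0.0684  0.0428]
far [ 0.5511 -0.1077] [0.0472 0.0323] 89.2 pca 1.484 n 210 [ 0.5504 -0.1064  0.0424]
stop [0.6937 0.0352] [0.1148 0.0466] 89.3 pca 1.556 n 663 [0.6925 0.0341 0.019 ]
box [ 0.4102 -0.2811] [0.172  0.1019] 88.9 pca 1.553 n 2332 [ 0.4098 -0.28    0.0238]
bar [0.6181 0.1928] [0.1729 0.0388] 3.6 pca 3.088 n 355 [0.6127 0.1887 0.0855]
posts [0.6242 0.1884] [0.0287 0.2055] 87.3 pca 3.084 n 176 [0.6212 0.1882 0.0924]
strip -0.004004996091035329 [[0.363, -0.263, 0.025], [0.354, -0.272, -0.012], [0.346, -0.27, -0.007], [0.338, -0.269, -0.004]]
[[0.439, -0.361, 0.025], [0.44, -0.376, 0.005], [0.44, -0.387, -0.003], [0.44, -0.395, -0.0], [0.44, -0.402, 0.004], [0.44, -0.412, -0.0], [0.471, -0.762, -0.907], [0.471, -0.781, -0.917], [0.471, -0.798, -0.922]]
360 [(112, np.float64(0.
[... 8980 characters left out ...]
.float64(0.7), np.float64(-0.296), np.float64(0.134)), (130, np.float64(0.696), np.float64(-0.303), np.float64(0.111)), (134, np.float64(0.691), np.float64(-0.31), np.float64(0.086)), (138, np.float64(0.689), np.float64(-0.319), np.float64(0.055)), (142, np.float64(0.691), np.float64(-0.335), np.float64(0.001)), (146, np.float64(0.679), np.float64(-0.335), np.float64(0.0)), (150, np.float64(0.661), np.float64(-0.326), np.float64(0.03)), (154, np.float64(0.649), np.float64(-0.324), np.float64(0.034)), (158, np.float64(0.636), np.float64(-0.322), np.float64(0.039)), (162, np.float64(0.625), np.float64(-0.321), np.float64(0.041)), (166, np.float64(0.621), np.float64(-0.332), np.float64(0.003))]
```

Call:
apply_moves([
  [[0,0,0],[0,0,0.13]],
  [[0,0,0],[0,0,0.13]],
  [[32,-46,0],[0,0,0]],
  [[32,-46,0],[0,0,0]],
  [[32,-46,0],[0,0,0]],
  [[32,-46,0],[0,0,0]],
  [[32,-46,0],[0,0,0]],
  [[32,-46,0],[0,0,0]],
  [[0,0,40],[0,0,0]],
  [[0,0,40],[0,0,0]],
])

```text
time: 1.35
tool_pos: [0.3458, -0.2775, 0.1228]
tool_rot: [[1.0, -0.024, 0.006], [-0.024, -1.0, 0.002], [0.005, -0.002, -1.0]]
ft_force: [0.5, -0.3, 0.2]
gripper_width: 0.0939
```

Call:
apply_moves([
  [[-14,3,40],[0,0,0]],
  [[0,0,40],[0,0,0]],
  [[0,0,22],[0,0,0]],
  [[0,0,8],[0,0,0]],
])

```text
time: 1.85
tool_pos: [0.3306, -0.2771, 0.0072]
tool_rot: [[1.0, -0.022, 0.002], [-0.022, -1.0, 0.005], [0.002, -0.005, -1.0]]
ft_force: [0.1, -0.3, 0.6]
gripper_width: 0.0941
```

Call:
apply_moves([
  [[8,-3,-3],[0,0,0]],
  [[8,0,0],[0,0,0]],
  [[8,0,0],[0,0,0]],
  [[8,0,0],[0,0,0]],
  [[8,0,0],[0,0,0]],
  [[8,0,0],[0,0,0]],
  [[4,0,0],[0,0,0]],
  [[0,0,0],[0,0,0]],
])

```text
time: 2.85
tool_pos: [0.386, -0.2752, 0.0122]
tool_rot: [[1.0, -0.02, 0.001], [-0.02, -1.0, 0.004], [0.001, -0.004, -1.0]]
ft_force: [-0.1, -0.1, -0.4]
gripper_width: 0.0942
```

```bash
cat > snap.py <<'E'
import sys
from h import *
def snap(tag,cams=("top","side")):
    o={}
    for n in cams:
        c=optics.read_camera(n); cv2.imwrite(f"pics/{n}{tag}.png",c["frame"][:,:,::-1]); np.savez(f"{n}{tag}.npz",**c); o[n]=c
    return o
def redbox(c):
    W=cloud(c); hsv=cv2.cvtColor(c["frame"],cv2.COLOR_RGB2HSV)
    # red colour and on-table height
    m=((hsv[...,0]>172)|(hsv[...,0]<5))&(hsv[...,1]>110)&(W[...,2]>.012)&(W[...,2]<.034)&(W[...,0]>.3)&(W[...,0]<.75)&(abs(W[...,1]+.1)<.3)
    m=cv2.morphologyEx(m.astype(np.uint8),cv2.MORPH_CLOSE,np.ones((3,3)))
    n,l,st,_=cv2.connectedComponentsWithStats(m)
    k=1+np.argmax(st[1:,4]); w=W[(l==k)]; w=w[np.isfinite(w[:,0])&(w[:,2]>.016)]
    r=cv2.minAreaRect(w[:,:2].astype(np.float32)); return np.round(r[0],4),np.round(r[1],4),round(r[2],2),len(w)
if __name__=="__main__":
    o=snap(sys.argv[1]); print(redbox(o["top"])); s=sensors.observe(); print(s["tool_pos"].round(4) if hasattr(s["tool_pos"],"round") else s["tool_pos"])
E
python3 snap.py 1
```

```text
(array([ 0.4484, -0.2813]), array([0.1721, 0.0958]), 89.93, 883)
[ 0.3859 -0.2753  0.0123]
```

View pics/top1.png

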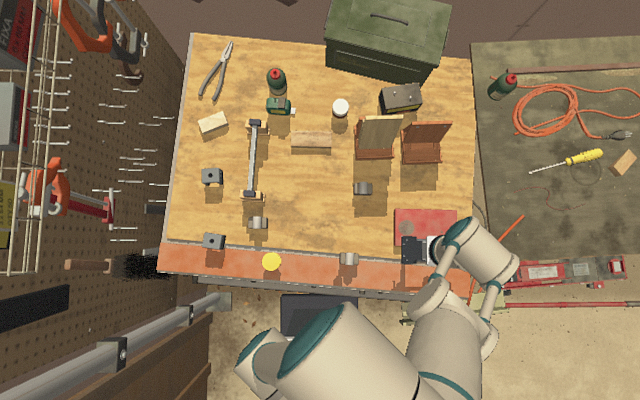

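View pics/side1.png

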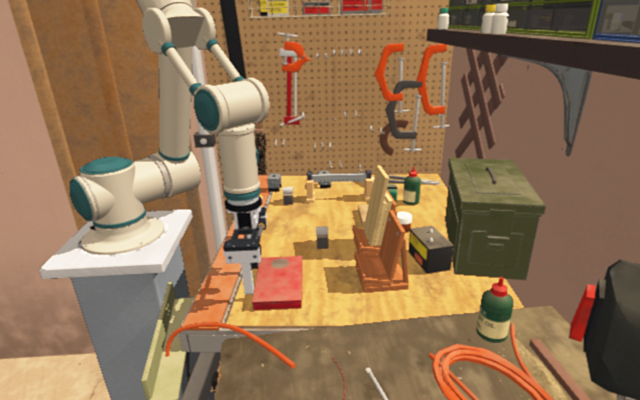

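Call:
apply_moves([
  [[6,0,0],[0,0,0]],
  [[5,0,0],[0,0,0]],
  [[0,0,0],[0,0,0]],
  [[-12,0,0],[0,0,0]],
  [[-15,0,-20],[0,0,0]],
  [[0,0,-50],[0,0,0]],
  [[0,20,-50],[0,0,0]],
  [[0,40,0],[0,0,0]],
  [[0,50,0],[0,0,0]],
  [[0,0,0],[0,0,0]],
])

```text
time: 4.2
tool_pos: [0.3664, -0.3893, 0.1372]
tool_rot: [[1.0, -0.021, 0.009], [-0.021, -1.0, -0.002], [0.009, 0.001, -1.0]]
ft_force: [-0.0, 0.1, -0.5]
gripper_width: 0.0942
```

```bash
python3 snap.py 2; python3 -c "
from h import *
print(sensors.observe()['joint_positions'])"
```

```text
(array([ 0.4682, -0.2727]), array([0.1526, 0.0779]), 88.45, 765)
[ 0.3656 -0.3853  0.1365]
[-0.94815871  0.25798481  1.71056517  0.00815197  1.17119326  0.63893976]
```

View pics/top2.png

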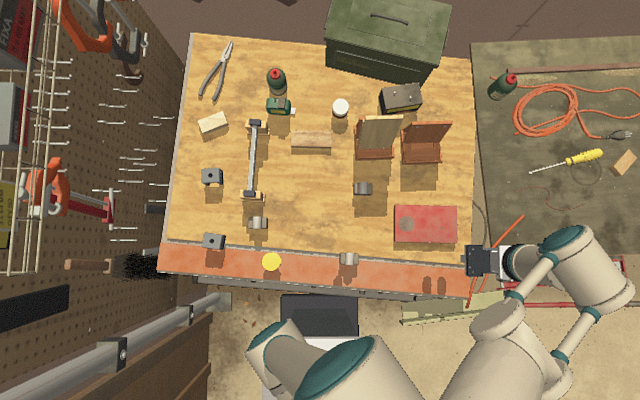

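```bash
sed -i 's/(hsv\[...,1\]>110)/(hsv[...,1]>60)/; s/>172/>165/; s/<5)/<12)/' snap.py; python3 - <<'E'
from snap import *
c=load("top2.npz"); print(redbox(c)); print(redbox(load("top0.npz")))
W=cloud(c); print(rect(W,(390,462,198,248),.018,.034)); h=cv2.cvtColor(c["frame"],cv2.COLOR_RGB2HSV); print(h[225,400:450:10])
E
```

```text
(array([ 0.4566, -0.2808]), array([0.171, 0.102]), 88.41, 2159)
(array([ 0.4106, -0.28  ]), array([0.1004, 0.1709]), 0.06, 2186)
(array([ 0.4566, -0.2815]), array([0.1711, 0.102 ]), 89.2, 'pca', np.float64(1.56), 'n', 2283, array([ 0.4563, -0.2806,  0.0238]))
[[ 15  67 155]
 [ 17  64 164]
 [  4 143 204]
 [  5 138 204]
 [  5 133 202]]
```

Call:
apply_moves([
  [[15,0,0],[0,0,-0.18]],
  [[15,-5,0],[0,0,-0.18]],
  [[15,-5,0],[0,0,-0.18]],
  [[15,-10,0],[0,0,-0.18]],
  [[0,0,0],[0,0,-0.18]],
  [[0,0,0],[0,0,-0.18]],
  [[0,0,0],[0,0,-0.18]],
  [[0,0,0],[0,0,-0.18]],
  [[0,0,0],[0,0,-0.13]],
  [[0,0,0],[0,0,0]],
], claw=60)

```text
time: 5.55
tool_pos: [0.4113, -0.3304, 0.1344]
tool_rot: [[-0.04, 0.999, 0.002], [0.999, 0.04, 0.018], [0.018, 0.003, -1.0]]
ft_force: [-0.0, 0.4, -0.6]
gripper_width: 0.0602
```

Call:
apply_moves([
  [[-20,20,0],[0,-0.018,0.05]],
  [[-22,18,0],[0,0,0]],
  [[-20,7,20],[0,0,0]],
  [[0,0,30],[0,0,0]],
  [[0,0,0],[0,0,0]],
])

```text
time: 6.18
tool_pos: [0.4571, -0.3879, 0.0832]
tool_rot: [[0.02, 1.0, 0.002], [1.0, -0.02, 0.002], [0.002, 0.002, -1.0]]
ft_force: [0.1, -0.5, 0.1]
gripper_width: 0.0598
```

Call:
apply_moves([
  [[0,0,40],[0,0,0]],
  [[0,0,31],[0,0,0]],
  [[8,0,0],[0,0,0]],
  [[8,0,0],[0,0,0]],
  [[12,0,0],[0,0,0]],
  [[12,0,0],[0,0,0]],
  [[12,0,0],[0,0,0]],
  [[12,0,0],[0,0,0]],
  [[12,0,0],[0,0,0]],
  [[12,0,0],[0,0,0]],
  [[12,0,0],[0,0,0]],
  [[0,0,0],[0,0,0]],
])

```text
time: 7.68
tool_pos: [0.4646, -0.2836, 0.0202]
tool_rot: [[0.022, 1.0, 0.014], [1.0, -0.022, -0.011], [-0.01, 0.014, -1.0]]
ft_force: [0.2, 0.3, -0.9]
gripper_width: 0.0601
```

```bash
python3 snap.py 3
```

```text
(array([ 0.4613, -0.1865]), array([0.1723, 0.1019]), 88.67, 2186)
[ 0.4647 -0.2844  0.0202]
```

View pics/top3.png

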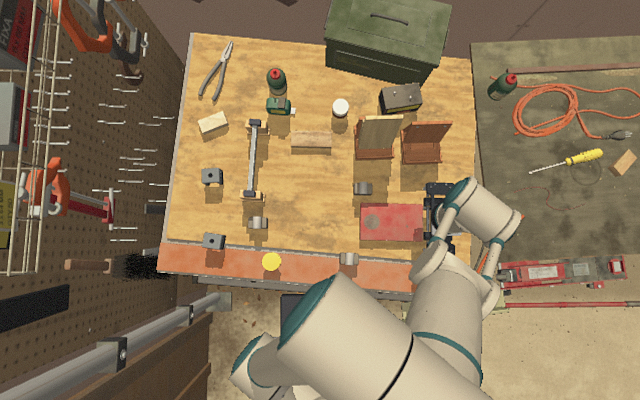

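Call:
apply_moves([
  [[0,0,9],[0.014,0.01,0]],
  [[12,-0.5,1],[0,0,0]],
  [[12,-0.5,1],[0,0,0]],
  [[12,-0.5,1],[0,0,0]],
  [[12,-0.5,1],[0,0,0]],
  [[12,-0.5,1],[0,0,0]],
  [[12,-0.5,1],[0,0,0]],
  [[12,-0.5,1],[0,0,0]],
  [[12,-0.5,1],[0,0,0]],
  [[12,-0.5,1],[0,0,0]],
  [[0,0,0],[0,0,0]],
])

```text
time: 9.15
tool_pos: [0.4739, -0.1906, 0.0089]
tool_rot: [[0.013, 1.0, 0.024], [0.999, -0.012, -0.038], [-0.038, 0.025, -0.999]]
ft_force: [0.2, -0.2, -0.1]
gripper_width: 0.0599
```

```bash
python3 snap.py 4
```

```text
(array([ 0.4697, -0.0886]), array([0.1013, 0.161 ]), 0.1, 1959)
[ 0.4736 -0.1907  0.0085]
```

Call:
apply_moves([
  [[0,-1,0],[0.025,0.038,0]],
  [[12,-2.5,0],[0.003,0.004,0]],
  [[12,-2.5,0],[0.003,0.004,0]],
  [[12,-2.5,0],[0.003,0.004,0]],
  [[12,-2.5,0],[0.003,0.004,0]],
  [[12,-2.5,0],[0.003,0.004,0]],
])

```text
time: 10.0
tool_pos: [0.4597, -0.1268, 0.0087]
tool_rot: [[0.015, 1.0, -0.017], [1.0, -0.014, 0.022], [0.022, -0.017, -1.0]]
ft_force: [1.4, -1.9, -0.8]
gripper_width: 0.0599
```

```bash
python3 snap.py 5
```

```text
(array([ 0.4562, -0.0275]), array([0.1012, 0.164 ]), 0.16, 2009)
[ 0.4586 -0.1256  0.0085]
```

View pics/top5.png

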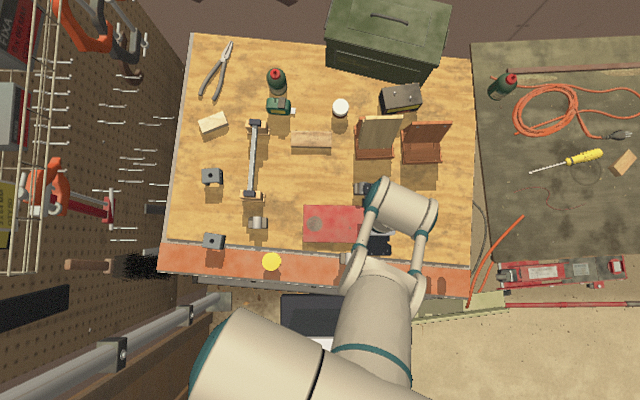

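Call:
apply_moves([
  [[10,-0.7,0],[-0.017,-0.022,0]],
  [[12,-0.7,0],[0,0,0]],
  [[12,-0.7,0],[0,0,0]],
  [[12,-0.7,0],[0,0,0]],
  [[8,0,0],[0,0,0]],
  [[4,0,0],[0,0,0]],
  [[0,0,0],[0,0,0]],
])

```text
time: 10.98
tool_pos: [0.4566, -0.0647, 0.0086]
tool_rot: [[0.012, 1.0, -0.003], [1.0, -0.012, 0.0], [0.0, -0.003, -1.0]]
ft_force: [0.3, -1.8, 0.3]
gripper_width: 0.0599
```

```bash
python3 snap.py 6
```

```text
(array([0.453 , 0.0558]), array([0.1006, 0.1229]), 0.12, 1500)
[ 0.4564 -0.0647  0.0085]
```

Call:
apply_moves([
  [[5,0,0],[0,0,0]],
  [[1,0,0],[0,0,0]],
  [[0,0,0],[0,0,0]],
  [[-15,0,0],[0,0,0]],
  [[-30,0,-10],[0,0,0]],
  [[-25,0,-50],[0,0,0]],
  [[0,0,-50],[0,0,0]],
  [[0,-30,0],[0,0,0]],
  [[0,0,0],[0,0,0]],
])

```text
time: 12.2
tool_pos: [0.4244, -0.1329, 0.1211]
tool_rot: [[0.016, 1.0, -0.006], [1.0, -0.016, 0.005], [0.005, -0.006, -1.0]]
ft_force: [0.6, -1.1, 1.6]
gripper_width: 0.0602
```

```bash
python3 snap.py 7; python3 -c "
from h import *
c=load('top7.npz');W=cloud(c);print(rect(W,(282,360,195,260),.018,.034)); print(rect(W,(288,335,128,156),.012,.03))"
```

```text
(array([0.4521, 0.0381]), array([0.1705, 0.1015]), 89.11, 2188)
[ 0.4271 -0.1336  0.1211]
(array([0.4319, 0.009 ]), array([0.209, 0.14 ]), 88.7, 'pca', np.float64(1.488), 'n', 2221, array([0.4507, 0.0317, 0.024 ]))
(array([0.6932, 0.0353]), array([0.1147, 0.0458]), 89.5, 'pca', np.float64(1.561), 'n', 661, array([0.6926, 0.0343, 0.0192]))
```

View pics/top7.png

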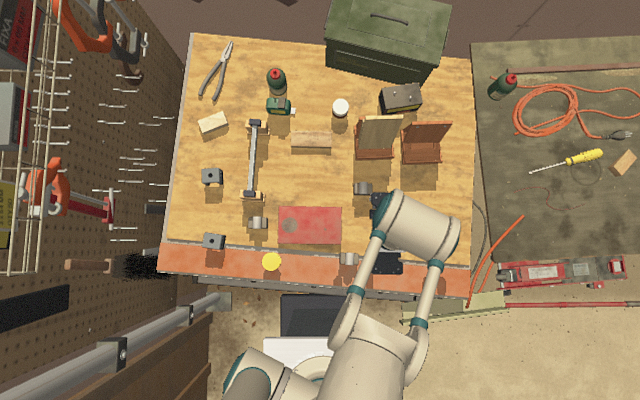

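Call:
apply_moves([
  [[0,0,0],[0,0,0.18]],
  [[0,0,0],[0,0,0.18]],
  [[0,0,0],[0,0,0.18]],
  [[0,0,0],[0,0,0.18]],
  [[0,0,0],[0,0,0.18]],
  [[0,0,0],[0,0,0.18]],
  [[0,0,0],[0,0,0.18]],
  [[0,0,0],[0,0,0.18]],
  [[0,0,0],[0,0,0.13]],
  [[0,0,0],[0,0,0]],
], claw=80)

```text
time: 13.55
tool_pos: [0.4353, -0.1335, 0.114]
tool_rot: [[0.998, -0.064, -0.008], [-0.064, -0.998, 0.012], [-0.008, -0.012, -1.0]]
ft_force: [-0.1, 0.1, -0.7]
gripper_width: 0.0798
```

Call:
apply_moves([
  [[0,0,0],[-0.012,0.008,-0.05]],
  [[-19,-43,0],[0,0,0]],
  [[-19,-43,0],[0,0,0]],
  [[-19,-43,0],[0,0,0]],
  [[0,-42,0],[0,0,0]],
  [[0,0,0],[0,0,0]],
])

```text
time: 14.3
tool_pos: [0.3817, 0.0421, 0.1119]
tool_rot: [[1.0, 0.0, 0.0], [0.0, -1.0, 0.002], [0.0, -0.002, -1.0]]
ft_force: [0.1, -0.3, -0.3]
gripper_width: 0.0797
```

Call:
apply_moves([
  [[-3,5,30],[0,0,0.012]],
  [[0,0,40],[0,0,0]],
  [[0,0,28],[0,0,0]],
  [[0,0,2],[0,0,0]],
])

```text
time: 14.8
tool_pos: [0.3829, 0.035, 0.0098]
tool_rot: [[1.0, -0.004, 0.005], [-0.004, -1.0, -0.0], [0.005, 0.0, -1.0]]
ft_force: [0.5, 0.2, 0.8]
gripper_width: 0.08
```

Call:
apply_moves([
  [[8,0,0],[0,0,0.004]],
  [[8,0,0],[0,0,0]],
  [[10,0,0],[0,0,0]],
  [[10,0,0],[0,0,0]],
  [[10,0,0],[0,0,0]],
  [[10,0,0],[0,0,0]],
  [[10,0,0],[0,0,0]],
  [[0,0,0],[0,0,0]],
])

```text
time: 15.8
tool_pos: [0.4556, 0.0336, 0.0123]
tool_rot: [[1.0, -0.007, 0.007], [-0.007, -1.0, -0.001], [0.008, 0.0, -1.0]]
ft_force: [-0.4, -0.0, -0.3]
gripper_width: 0.0797
```

```bash
python3 snap.py 8
```

```text
(array([0.5447, 0.0373]), array([0.1684, 0.0426]), 89.09, 627)
[0.4547 0.0336 0.0123]
```

View pics/top8.png

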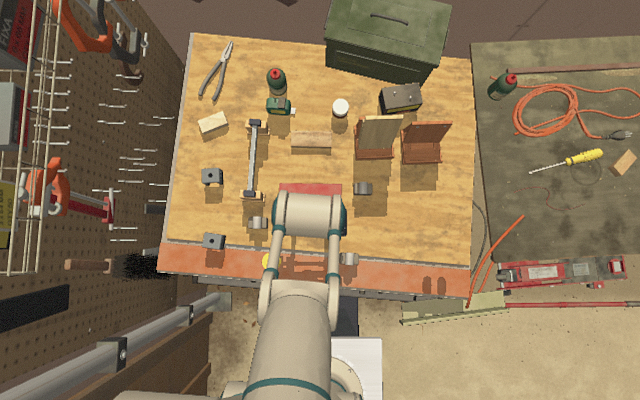

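Call:
apply_moves([
  [[10,0.3,0],[0,0.006,0.005]],
  [[10,0.3,0],[0,0,0]],
  [[10,0.3,0],[0,0,0]],
  [[10,0.3,0],[0,0,0]],
  [[10,0.3,0],[0,0,0]],
  [[10,0.3,0],[0,0,0]],
  [[10,0.3,0],[0,0,0]],
  [[6,0,0],[0,0,0]],
  [[0,0,0],[0,0,0]],
])

```text
time: 17.02
tool_pos: [0.5167, 0.0318, 0.0116]
tool_rot: [[1.0, -0.011, -0.024], [-0.011, -1.0, 0.001], [-0.024, -0.001, -1.0]]
ft_force: [-2.0, 0.8, 0.3]
gripper_width: 0.0802
```

```bash
python3 snap.py 9
```

```text
(array([ 0.661 , -0.2945]), array([0.0433, 0.0596]), 1.77, 160)
[0.5167 0.0318 0.0116]
```

View pics/top9.png

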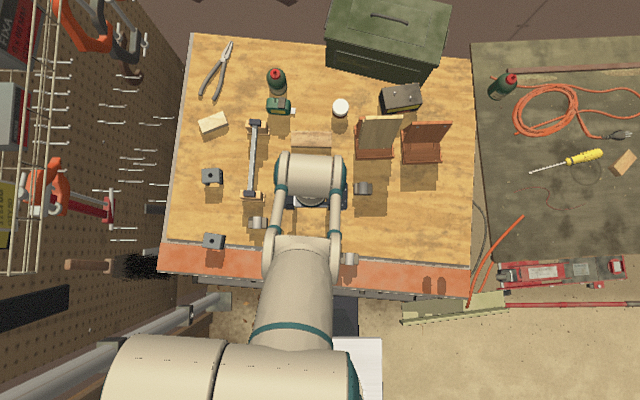

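Call:
apply_moves([
  [[6,0,0],[0,0.024,0]],
  [[8,0,0],[0,0,0]],
  [[8,0,0],[0,0,0]],
  [[8,0,0],[0,0,0]],
  [[5,0,0],[0,0,0]],
  [[0,0,0],[0,0,0]],
])

```text
time: 17.88
tool_pos: [0.5407, 0.0318, 0.0112]
tool_rot: [[1.0, -0.01, -0.02], [-0.01, -1.0, 0.001], [-0.02, -0.001, -1.0]]
ft_force: [-1.2, 1.2, 0.6]
gripper_width: 0.08
```

```bash
python3 snap.py 10 >/dev/null; python3 - <<'E'
from h import *
c=load("side10.npz");cv2.imwrite("pics/s10z.png",cv2.resize(c["frame"][150:300,230:430,::-1],None,fx=4,fy=4))
E
```

```text
(no output)
```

View pics/s10z.png

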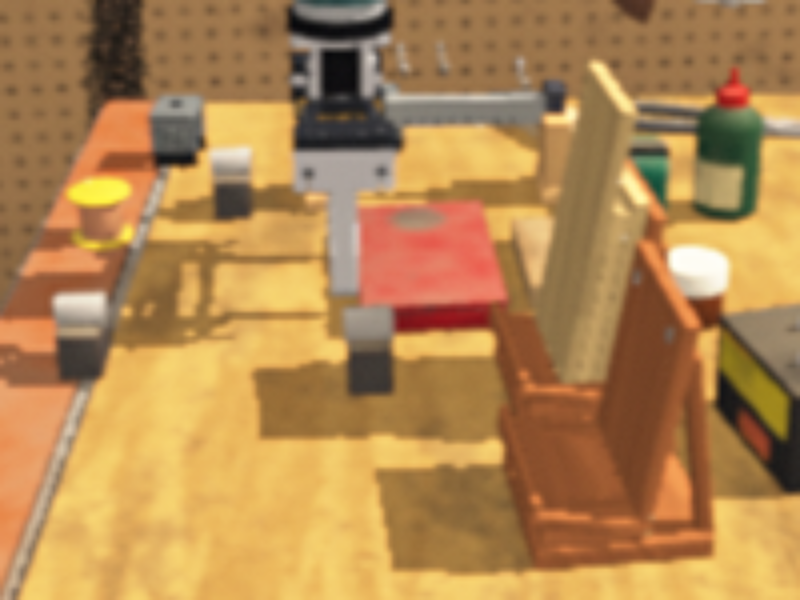

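Call:
apply_moves([
  [[6,0,0],[0,0.02,0]],
  [[6,0,0],[0,0,0]],
  [[6,0,0],[0,0,0]],
  [[4,0,0],[0,0,0]],
])

```text
time: 18.48
tool_pos: [0.5541, 0.0319, 0.0109]
tool_rot: [[1.0, -0.01, -0.015], [-0.01, -1.0, 0.002], [-0.015, -0.001, -1.0]]
ft_force: [-7.3, -0.7, 6.4]
gripper_width: 0.0799
```

Call:
apply_moves([
  [[4,0,0],[0,0.012,0]],
  [[4,0,0],[0,0,0]],
  [[0,0,0],[0,0,0]],
])

```text
time: 18.85
tool_pos: [0.5588, 0.0319, 0.0108]
tool_rot: [[1.0, -0.009, -0.009], [-0.009, -1.0, 0.001], [-0.009, -0.001, -1.0]]
ft_force: [-0.0, 0.1, 0.2]
gripper_width: 0.0801
```

```bash
python3 snap.py 11 >/dev/null; python3 - <<'E'
from h import *
c=load("side11.npz");cv2.imwrite("pics/s11z.png",cv2.resize(c["frame"][180:250,290:390,::-1],None,fx=8,fy=8,interpolation=cv2.INTER_CUBIC))
W=cloud(c)
for v in (200,205,210,215): print([(u,*W[v,u].round(3)[[0,2]]) for u in range(345,372,2)])
E
```

```text
[(345, np.float64(0.638), np.float64(0.023)), (347, np.float64(0.645), np.float64(0.023)), (349, np.float64(0.651), np.float64(0.022)), (351, np.float64(0.657), np.float64(0.022)), (353, np.float64(0.663), np.float64(0.024)), (355, np.float64(0.669), np.float64(0.024)), (357, np.float64(0.684), np.float64(-0.003)), (359, np.float64(0.69), np.float64(-0.003)), (361, np.float64(0.696), np.float64(-0.001)), (363, np.float64(0.702), np.float64(0.0)), (365, np.float64(0.709), np.float64(-0.0)), (367, np.float64(0.714), np.float64(0.003)), (369, np.float64(0.72), np.float64(0.003)), (371, np.float64(0.679), np.float64(0.122))]
[(345, np.float64(0.634), np.float64(0.024)), (347, np.float64(0.641), np.float64(0.022)), (349, np.float64(0.647), np.float64(0.02)), (351, np.float64(0.652), np.float64(0.024)), (353, np.float64(0.659), np.float64(0.022)), (355, np.float64(0.665), np.float64(0.021)), (357, np.float64(0.671), np.float64(0.022)), (359, np.float64(0.678), np.float64(0.017)), (361, np.float64(0.684), np.float64(0.019)), (363, np.float64(0.69), np.float64(0.018)), (365, np.float64(0.696
[... 716 characters left out ...]
.674), np.float64(0.096)), (371, np.float64(0.677), np.float64(0.103))]
[(345, np.float64(0.627), np.float64(0.021)), (347, np.float64(0.632), np.float64(0.023)), (349, np.float64(0.638), np.float64(0.024)), (351, np.float64(0.644), np.float64(0.022)), (353, np.float64(0.65), np.float64(0.022)), (355, np.float64(0.656), np.float64(0.022)), (357, np.float64(0.661), np.float64(0.025)), (359, np.float64(0.667), np.float64(0.022)), (361, np.float64(0.674), np.float64(0.018)), (363, np.float64(0.68), np.float64(0.017)), (365, np.float64(0.686), np.float64(0.017)), (367, np.float64(0.671), np.float64(0.077)), (369, np.float64(0.674), np.float64(0.084)), (371, np.float64(0.676), np.float64(0.093))]
```

View pics/s11z.png

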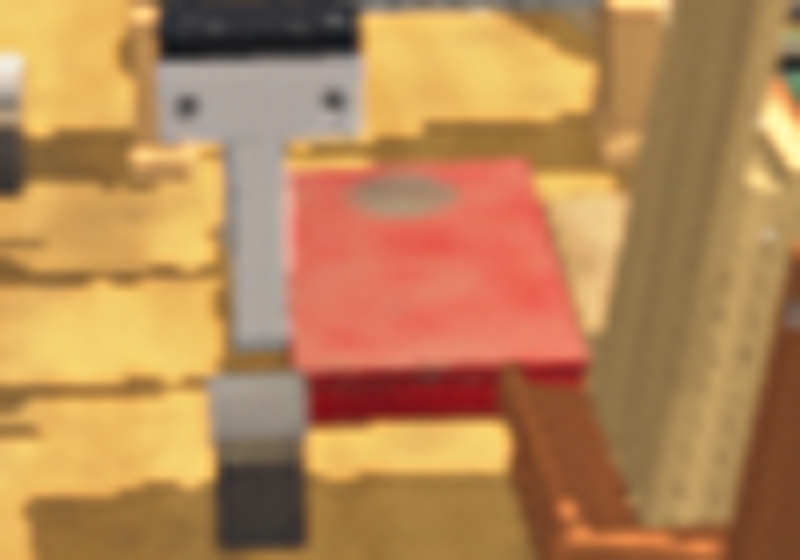

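Call:
apply_moves([
  [[5,0,0],[0,0.009,0]],
  [[5,0,0],[0,0,0]],
  [[5,0,0],[0,0,0]],
])

```text
time: 19.32
tool_pos: [0.5603, 0.032, 0.0102]
tool_rot: [[1.0, -0.009, -0.027], [-0.009, -1.0, 0.002], [-0.027, -0.001, -1.0]]
ft_force: [-11.4, 0.1, 10.8]
gripper_width: 0.0798
```

Call:
apply_moves([
  [[0,0,0],[0,0.02,0]],
  [[-15,0,0],[0,0,0]],
  [[-25,0,0],[0,0,0]],
  [[-30,0,-30],[0,0,0]],
  [[-40,0,-50],[0,0,0]],
  [[-50,0,-50],[0,0,0]],
  [[-40,0,-40],[0,0,0]],
  [[0,0,0],[0,0,0]],
])

```text
time: 20.32
tool_pos: [0.3672, 0.033, 0.1776]
tool_rot: [[1.0, -0.009, 0.014], [-0.009, -1.0, -0.0], [0.014, -0.0, -1.0]]
ft_force: [0.6, 0.1, -0.1]
gripper_width: 0.08
```

```bash
python3 snap.py 12; python3 -c "
from h import *
c=load('top12.npz');W=cloud(c)
for n,b,lo,hi in [('stop',(288,335,128,146),.012,.03),('s1',(195,228,162,190),.04,.06),('s2',(195,230,228,256),.04,.06)]: print(n,*rect(W,b,lo,hi))
cv2.imwrite('pics/t12z.png',cv2.resize(c['frame'][100:270,180:380,::-1],None,fx=3.5,fy=3.5))"
```

```text
(array([0.6204, 0.0349]), array([0.1039, 0.1701]), 0.32, 2125)
[0.368  0.0329 0.1753]
stop [0.6948 0.0355] [0.0424 0.1154] 1.0 pca 1.575 n 611 [0.6944 0.0349 0.0192]
s1 [0.5825 0.304 ] [0.0404 0.0489] 5.0 pca 1.627 n 274 [0.582  0.3031 0.0499]
s2 [0.4079 0.2937] [0.0487 0.0398] 81.0 pca 1.438 n 288 [0.4076 0.2926 0.05  ]
```

View pics/t12z.png

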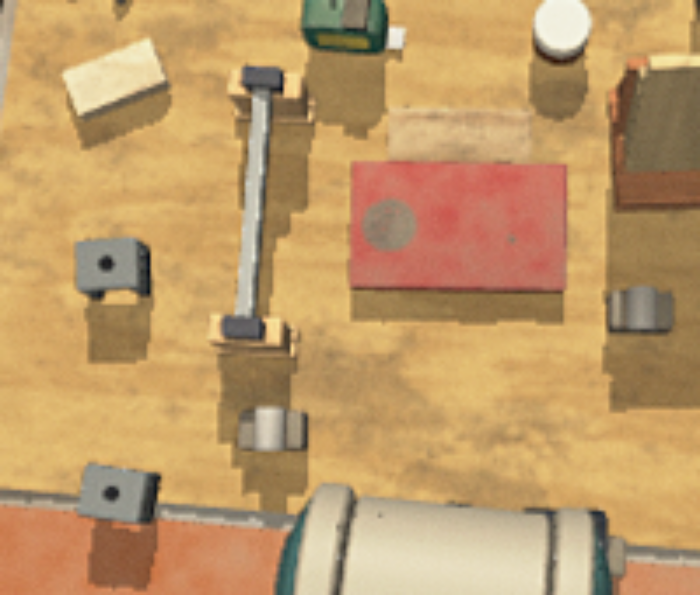

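```bash
cat > easel.py <<'E'
from h import *
def fitplane(P):
    # x = a + b*y + c*z robust
    A=np.c_[np.ones(len(P)),P[:,1],P[:,2]]; k=np.ones(len(P),bool)
    for _ in range(6):
        s,*_=np.linalg.lstsq(A[k],P[k,0],rcond=None); r=P[:,0]-A@s; k=abs(r)<max(.003,2*np.std(r[k]))
    return s,np.std(r[k]),k.sum()
if __name__=="__main__":
    c=load("top12.npz");W=cloud(c);h=cv2.cvtColor(c["frame"],cv2.COLOR_RGB2HSV)
    t=W[120:143,366:394].reshape(-1,3);t=t[np.isfinite(t[:,0])];t=t[(t[:,2]>.07)&(t[:,2]<.195)]
    s,e,n=fitplane(t);print("tall front x=a+b y+c z",s.round(4),e.round(4),n)
    q=W[123:142,406:440].reshape(-1,3);q=q[np.isfinite(q[:,0])];q=q[(q[:,2]>.045)&(q[:,2]<.137)]
    s,e,n=fitplane(q);print("empty rest",s.round(4),e.round(4),n)
    # upper edges
    for nm,b,lo in [("tall top",(355,410,110,126),.196),("empty top",(405,455,116,128),.141)]:
        u0,u1,v0,v1=b;w=W[v0:v1,u0:u1].reshape(-1,3);w=w[np.isfinite(w[:,0])];w=w[w[:,2]>lo]
        print(nm,w.min(0).round(4),w.max(0).round(4),w.mean(0).round(4),len(w),np.polyfit(w[:,1],w[:,0],1).round(3))
    for nm,b in [("lip stack",(350,400,150,162)),("lip empty",(398,448,156,168))]:
        u0,u1,v0,v1=b;w=W[v0:v1,u0:u1].reshape(-1,3);w=w[np.isfinite(w[:,0])];w=w[(w[:,2]>.036)&(w[:,2]<.055)]
        print(nm,w.min(0).round(4),w.max(0).round(4),len(w),np.polyfit(w[:,1],w[:,0],1).round(3))
    print("battery",np.nanmax(W[85:112,380:422,2]))
E
python3 easel.py
python3 - <<'E'
from h import *
c=load("top12.npz");cv2.imwrite("pics/t12e.png",cv2.resize(c['frame'][95:175,345:460,::-1],None,fx=7,fy=7,interpolation=cv2.INTER_CUBIC))
c=load("side12.npz");cv2.imwrite("pics/s12e.png",cv2.resize(c['frame'][150:300,320:450,::-1],None,fx=4,fy=4,interpolation=cv2.INTER_CUBIC))
E
```

```text
tall front x=a+b y+c z [ 0.6508 -0.0414  0.1762] 0.0008 578
empty rest [ 0.666  -0.0356  0.1736] 0.0009 475
tall top [ 0.6892 -0.1845  0.1961] [ 0.7046 -0.095   0.2153] [ 0.696  -0.1396  0.2073] 238 [-0.045  0.69 ]
empty top [ 0.6979 -0.3239  0.1411] [ 0.7107 -0.2195  0.15  ] [ 0.7043 -0.2721  0.1452] 168 [-0.038  0.694]
lip stack [ 0.6315 -0.1937  0.036 ] [ 0.6579 -0.0916  0.0494] 208 [-0.034  0.637]
lip empty [ 0.621  -0.3247  0.036 ] [ 0.6423 -0.2227  0.0503] 180 [-0.023  0.623]
battery 0.07833437270517174
```

View pics/t12e.png

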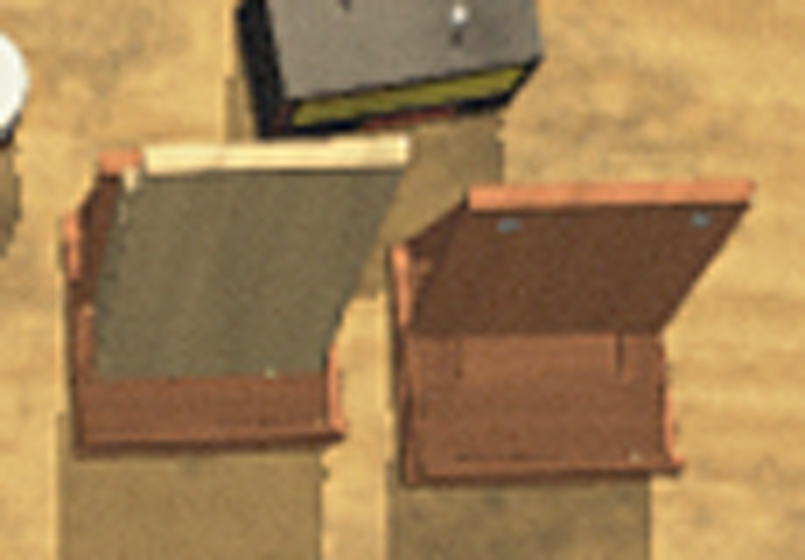

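View pics/s12e.png

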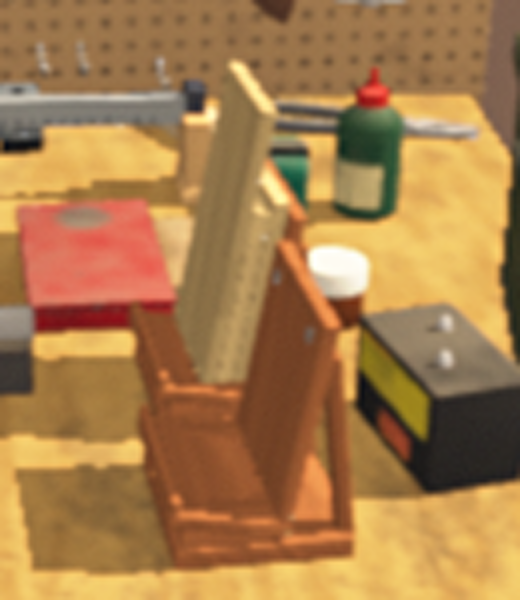

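Call:
apply_moves([
  [[20,0,-40],[0,0,-0.18]],
  [[0,0,-40],[0,0,-0.18]],
  [[0,0,-40],[0,0,-0.18]],
  [[0,0,-40],[0,0,-0.18]],
  [[0,0,0],[0,0,-0.18]],
  [[0,0,0],[0,0,-0.18]],
  [[0,0,0],[0,0,-0.18]],
  [[0,0,0],[0,0,-0.18]],
  [[0,0,0],[0,0,-0.18]],
  [[0,0,0],[0,0,0]],
], claw=40)

```text
time: 21.68
tool_pos: [0.4008, 0.0315, 0.3222]
tool_rot: [[-0.091, 0.996, -0.012], [0.996, 0.091, 0.003], [0.004, -0.012, -1.0]]
ft_force: [-0.5, 0.2, -0.7]
gripper_width: 0.04
```

```bash
cat > go.py <<'E'
from h import *
from scipy.spatial.transform import Rotation as R
def Rt(yaw,tilt=0,):
    # tool x at yaw, pointing down, then tilt about tool x
    b=np.array([[np.cos(yaw),np.sin(yaw),0],[np.sin(yaw),-np.cos(yaw),0],[0,0,-1]])
    return b@R.from_rotvec([tilt,0,0]).as_matrix()
def need(p,Rm):
    s=sensors.observe(); R0=np.array(s["tool_rot"]);p0=np.array(s["tool_pos"])
    print("pos",p0.round(4),"shift(tool) mm",(R0.T@(np.array(p)-p0)*1e3).round(1),"turn",R.from_matrix(R0.T@Rm).as_rotvec().round(3),"j",np.round(s["joint_positions"],2),"F",np.round(s["ft_force"],1),"w",round(float(s["gripper_width"]),4),"t",s["time"])
    print("shift in target axes",(Rm.T@(np.array(p)-p0)*1e3).round(1))
E
python3 -c "
from go import *
need([.7083,-.139,.2686],Rt(1.612,.17))"
```

```text
pos [0.4008 0.0315 0.3222] shift(tool) mm [-198.   291.3   49.3] turn [0.158 0.    0.05 ] j [-0.1  -0.03  1.59  0.    1.6  -0.19] F [-0.5  0.2 -0.7] w 0.04 t 21.675
shift in target axes [-183.   304.9    2. ]
```

Call:
apply_moves([
  [[0,0,0],[0.08,0,0.025]],
  [[0,0,0],[0.08,0,0.025]],
  [[-23,38,0],[0,0,0]],
  [[-23,38,0],[0,0,0]],
  [[-23,38,0],[0,0,0]],
  [[-23,38,0],[0,0,0]],
  [[-23,38,0],[0,0,0]],
  [[-23,38,0],[0,0,0]],
  [[-23,38,0],[0,0,0]],
  [[0,0,0],[0,0,0]],
])

```text
time: 22.92
tool_pos: [0.683, -0.1292, 0.2545]
tool_rot: [[-0.008, 0.982, -0.188], [1.0, 0.007, -0.003], [-0.002, -0.188, -0.982]]
ft_force: [-0.3, 1.1, 0.4]
gripper_width: 0.0401
```

```bash
python3 -c "
from go import *
need([.7083,-.139,.2686],Rt(1.612,.17))"
```

```text
pos [ 0.683  -0.1292  0.2545] shift(tool) mm [-10.   22.2 -18.5] turn [-0.02  -0.004 -0.033] j [-0.26  0.57  0.93 -0.05  1.83 -0.27] F [-0.3  1.1  0.4] w 0.0401 t 22.925
shift in target axes [-10.8  22.2 -18.1]
```

Call:
apply_moves([
  [[0,0,-18],[-0.02,-0.004,-0.033]],
  [[-11,22,0],[0,0,0]],
  [[0,0,0],[0,0,0]],
])

```text
time: 23.3
tool_pos: [0.7082, -0.1377, 0.2708]
tool_rot: [[-0.042, 0.985, -0.167], [0.999, 0.042, -0.006], [0.001, -0.167, -0.986]]
ft_force: [0.3, -0.3, -0.1]
gripper_width: 0.04
```

```bash
python3 -c "
from go import *
need([.6914,-.140,.170],Rt(1.612,.17))
from snap import *
o=snap(13)
c=o['top'];cv2.imwrite('pics/t13.png',cv2.resize(c['frame'][80:230,320:460,::-1],None,fx=4,fy=4))
c=o['side'];cv2.imwrite('pics/s13.png',cv2.resize(c['frame'][80:280,300:460,::-1],None,fx=3,fy=3))"
```

```text
pos [ 0.7082 -0.1377  0.2708] shift(tool) mm [ -1.7   0.3 102.1] turn [ 0.002 -0.001  0.001] j [-0.26  0.6   0.83 -0.05  1.87 -0.32] F [ 0.3 -0.3 -0.1] w 0.04 t 23.3
shift in target axes [ -1.6   0.4 102.1]
```

View pics/s13.png

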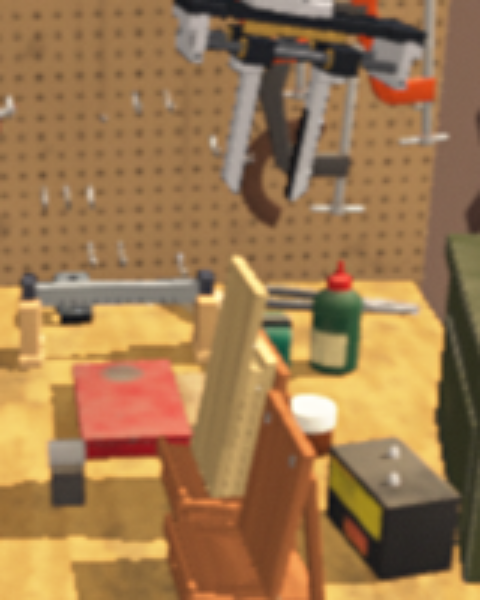

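Call:
apply_moves([
  [[-1.5,0,20],[0,0,0]],
  [[0,0,20],[0,0,0]],
  [[0,0,15],[0,0,0]],
  [[0,0,0],[0,0,0]],
])

```text
time: 23.9
tool_pos: [0.695, -0.1357, 0.2244]
tool_rot: [[-0.045, 0.986, -0.159], [0.999, 0.044, -0.008], [-0.001, -0.159, -0.987]]
ft_force: [1.2, -0.3, 0.4]
gripper_width: 0.0399
```

```bash
python3 -c "
from go import *
need([.6914,-.140,.170],Rt(1.612,.17))"
```

```text
pos [ 0.695  -0.1357  0.2244] shift(tool) mm [-4.1  4.9 54.3] turn [0.01  0.002 0.003] j [-0.26  0.58  0.98 -0.05  1.74 -0.31] F [ 1.2 -0.3  0.4] w 0.0399 t 23.9
shift in target axes [-4.1  5.5 54.2]
```

Call:
apply_moves([
  [[-4,6,4],[0.01,0,0]],
  [[0,1,12],[0.003,0,0]],
  [[0,1,12],[0.003,0,0]],
  [[0,1,12],[0.003,0,0]],
  [[0,0,0],[0,0,0]],
])

```text
time: 24.52
tool_pos: [0.6976, -0.1394, 0.183]
tool_rot: [[-0.045, 0.983, -0.176], [0.999, 0.044, -0.01], [-0.002, -0.177, -0.984]]
ft_force: [0.2, 0.5, -0.4]
gripper_width: 0.0398
```

```bash
python3 -c "
from go import *
need([.6914,-.140,.170],Rt(1.612,.17))"
```

```text
pos [ 0.6976 -0.1394  0.183 ] shift(tool) mm [-0.3 -3.9 13.9] turn [-0.008  0.002  0.004] j [-0.26  0.61  1.03 -0.06  1.68 -0.31] F [ 0.2  0.5 -0.4] w 0.0398 t 24.525
shift in target axes [-0.3 -4.  13.9]
```

Now finish and check the centring before closing.

Call:
apply_moves([
  [[0,-4,6],[-0.008,0,0.004]],
  [[0,0,8],[0,0,0]],
  [[0,0,0],[0,0,0]],
])

```text
time: 24.9
tool_pos: [0.6908, -0.1398, 0.1693]
tool_rot: [[-0.041, 0.985, -0.168], [0.999, 0.04, -0.009], [-0.003, -0.168, -0.986]]
ft_force: [0.6, 0.2, -0.7]
gripper_width: 0.0402
```

```bash
python3 -c "
from go import *
need([.6914,-.140,.170],Rt(1.612,.17))
from snap import *
o=snap(14,('side',))
c=o['side'];cv2.imwrite('pics/s14.png',cv2.resize(c['frame'][110:260,340:440,::-1],None,fx=4,fy=4,interpolation=cv2.INTER_CUBIC))"
```

```text
pos [ 0.6908 -0.1398  0.1693] shift(tool) mm [-0.2  0.5 -0.8] turn [ 0.001  0.002 -0.001] j [-0.27  0.59  1.08 -0.05  1.63 -0.31] F [ 0.6  0.2 -0.7] w 0.0402 t 24.9
shift in target axes [-0.2  0.5 -0.8]
```

View pics/s14.png

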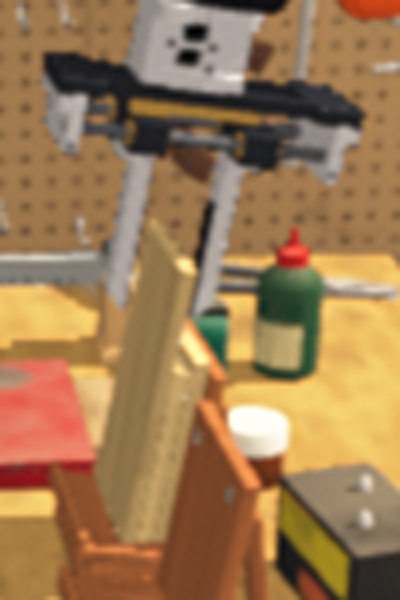

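Call:
apply_moves([
  [[0,0,0],[0,0,0]],
  [[0,0,0],[0,0,0]],
  [[0,0,0],[0,0,0]],
  [[0,0,0],[0,0,0]],
  [[0,0,0],[0,0,0]],
  [[0,0,0],[0,0,0]],
], claw=0, grip_force=20)

```text
time: 25.7
tool_pos: [0.6918, -0.14, 0.1708]
tool_rot: [[-0.041, 0.985, -0.165], [0.999, 0.04, -0.01], [-0.003, -0.165, -0.986]]
ft_force: [0.1, 0.6, -0.9]
gripper_width: 0.0098
```

```bash
python3 -c "
from go import *
need([.6914,-.140,.170],Rt(1.612,.17))"
```

```text
pos [ 0.6918 -0.14    0.1708] shift(tool) mm [ 0.  -0.2  0.8] turn [ 0.004  0.003 -0.001] j [-0.27  0.59  1.08 -0.05  1.63 -0.31] F [ 0.1  0.6 -0.9] w 0.0098 t 25.7
shift in target axes [ 0.  -0.2  0.8]
```

Call:
apply_moves([
  [[0,-4,-1],[0,0,0]],
  [[0,-4,-1],[0,0,0]],
  [[0,-4,-2],[0,0,0]],
  [[0,0,-10],[0,0,0]],
  [[0,0,-15],[0,0,0]],
  [[0,0,-20],[0,0,0]],
  [[0,0,-20],[0,0,0]],
  [[0,0,0],[0,0,0]],
])

```text
time: 26.7
tool_pos: [0.6921, -0.14, 0.2468]
tool_rot: [[-0.041, 0.986, -0.161], [0.999, 0.04, -0.011], [-0.004, -0.162, -0.987]]
ft_force: [0.4, -0.3, -0.9]
gripper_width: 0.0099
```

```bash
python3 -c "
from go import *
need([.6914,-.140,.270],Rt(1.612,.17))
from snap import *
o=snap(15,('side',))
c=o['side'];cv2.imwrite('pics/s15.png',cv2.resize(c['frame'][80:280,320:460,::-1],None,fx=4,fy=3,interpolation=cv2.INTER_CUBIC))"
```

```text
pos [ 0.6921 -0.14    0.2468] shift(tool) mm [ -0.1  -4.5 -22.8] turn [ 0.008  0.004 -0.001] j [-0.27  0.57  0.94 -0.05  1.78 -0.32] F [ 0.4 -0.3 -0.9] w 0.0099 t 26.7
shift in target axes [ -0.   -4.7 -22.8]
```

View pics/s15.png

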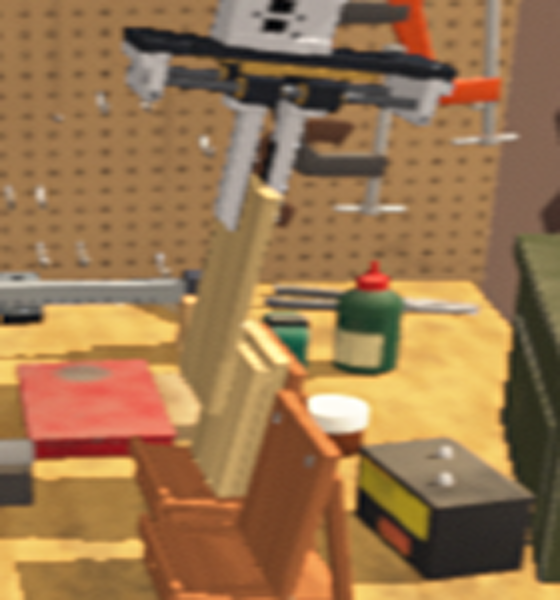

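Call:
apply_moves([
  [[0,-8,-20],[0.008,0.004,0]],
  [[-20,0,-10],[0,0,-0.005]],
  [[-28,0,0],[0,0,0]],
  [[-28,0,0],[0,0,0]],
  [[-28,0,0],[0,0,0]],
  [[-20,0,0],[0,0,0]],
  [[0,0,0],[0,0,0]],
])

```text
time: 27.62
tool_pos: [0.6923, -0.2715, 0.2707]
tool_rot: [[-0.044, 0.983, -0.181], [0.999, 0.044, -0.003], [0.005, -0.181, -0.984]]
ft_force: [-0.2, 0.7, -1.3]
gripper_width: 0.0098
```

```bash
python3 -c "
from go import *
need([.6977,-.272,.2288],Rt(1.607,.17))"
```

```text
pos [ 0.6923 -0.2715  0.2707] shift(tool) mm [-0.9 12.9 40.3] turn [-0.012 -0.004  0.008] j [-0.43  0.65  0.74 -0.08  1.92 -0.49] F [-0.2  0.7 -1.3] w 0.0098 t 27.625
shift in target axes [-0.7 12.4 40.4]
```

Call:
apply_moves([
  [[0,8,5],[-0.012,-0.004,0.008]],
  [[0,3,15],[0,0,0]],
  [[0,0,15],[0,0,0]],
  [[0,0,0],[0,0,0]],
])

```text
time: 28.12
tool_pos: [0.6977, -0.2673, 0.2309]
tool_rot: [[-0.04, 0.985, -0.169], [0.999, 0.04, -0.004], [0.003, -0.17, -0.986]]
ft_force: [0.7, 0.2, -1.0]
gripper_width: 0.0101
```

```bash
python3 -c "
from go import *
need([.6977,-.272,.2288],Rt(1.607,.17))
from snap import *
o=snap(16)
c=o['side'];cv2.imwrite('pics/s16.png',cv2.resize(c['frame'][80:300,320:460,::-1],None,fx=4,fy=2.7,interpolation=cv2.INTER_CUBIC))
c=o['top'];cv2.imwrite('pics/t16.png',cv2.resize(c['frame'][90:190,345:460,::-1],None,fx=5,fy=5,interpolation=cv2.INTER_CUBIC))"
```

```text
pos [ 0.6977 -0.2673  0.2309] shift(tool) mm [-4.7  0.1  2.1] turn [-0.    -0.002  0.004] j [-0.42  0.65  0.83 -0.08  1.81 -0.47] F [ 0.7  0.2 -1. ] w 0.0101 t 28.125
shift in target axes [-4.7  0.2  2.1]
```

View pics/s16.png

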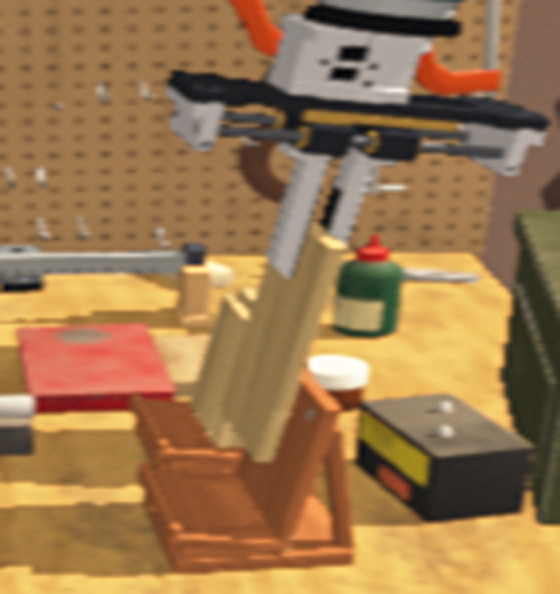

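View pics/t16.png

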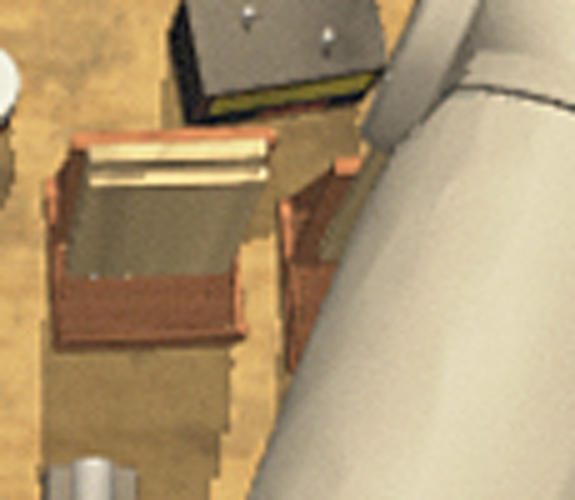

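Call:
apply_moves([
  [[-5,0,8],[0,0,0.004]],
  [[0,0,14],[0,0,0]],
  [[0,0,14],[0,0,0]],
  [[0,0,10],[0,0,0]],
  [[0,0,0],[0,0,0]],
])

```text
time: 28.85
tool_pos: [0.6906, -0.2732, 0.1844]
tool_rot: [[-0.036, 0.985, -0.166], [0.999, 0.035, -0.006], [0.0, -0.166, -0.986]]
ft_force: [0.1, 0.0, -0.8]
gripper_width: 0.0102
```

```bash
python3 -c "
from go import *
need([.6994,-.2718,.1676],Rt(1.607,.17))"
```

```text
pos [ 0.6906 -0.2732  0.1844] shift(tool) mm [ 1.1 11.5 15.1] turn [ 0.003 -0.    -0.   ] j [-0.43  0.65  0.95 -0.08  1.7  -0.47] F [ 0.1  0.  -0.8] w 0.0102 t 28.85
shift in target axes [ 1.1 11.6 15.1]
```

Call:
apply_moves([
  [[1,0,8],[0.003,0,0]],
  [[0,0,5],[0,0,0]],
  [[0,0,2],[0,0,0]],
  [[0,0,2],[0,0,0]],
])

```text
time: 29.35
tool_pos: [0.6884, -0.2723, 0.1692]
tool_rot: [[-0.036, 0.985, -0.166], [0.999, 0.035, -0.007], [-0.001, -0.167, -0.986]]
ft_force: [0.1, 1.2, 10.2]
gripper_width: 0.0097
```

```bash
python3 -c "
from go import *
need([.6994,-.2718,.1676],Rt(1.607,.17))"
```

```text
pos [ 0.6884 -0.2723  0.1692] shift(tool) mm [ 0.1 11.2 -0.2] turn [ 0.003  0.001 -0.001] j [-0.43  0.65  0.98 -0.08  1.66 -0.47] F [ 0.1  1.2 10.2] w 0.0097 t 29.35
shift in target axes [ 0.1 11.2 -0.3]
```

Call:
apply_moves([
  [[0,0,-2],[0.003,0,0]],
  [[0,5,0],[0,0,0]],
  [[0,4,0],[0,0,0]],
  [[0,2,0],[0,0,0]],
  [[0,2,0],[0,0,0]],
])

```text
time: 29.98
tool_pos: [0.7009, -0.272, 0.1694]
tool_rot: [[-0.036, 0.984, -0.173], [0.999, 0.035, -0.008], [-0.002, -0.173, -0.985]]
ft_force: [-5.9, 0.6, 4.3]
gripper_width: 0.01
```

```bash
python3 -c "
from go import *
need([.6994,-.2718,.1676],Rt(1.607,.17))"
```

```text
pos [ 0.7009 -0.272   0.1694] shift(tool) mm [ 0.3 -1.2  2. ] turn [-0.004  0.001 -0.001] j [-0.42  0.67  0.93 -0.08  1.69 -0.46] F [-5.9  0.6  4.3] w 0.01 t 29.975
shift in target axes [ 0.3 -1.2  2. ]
```

Call:
apply_moves([
  [[0,0,2],[-0.004,0,0]],
  [[0,0,1],[0,0,0]],
  [[0,0,0],[0,0,0]],
])

```text
time: 30.35
tool_pos: [0.7003, -0.272, 0.1673]
tool_rot: [[-0.036, 0.985, -0.168], [0.999, 0.035, -0.008], [-0.002, -0.168, -0.986]]
ft_force: [-1.4, -0.1, -0.3]
gripper_width: 0.0095
```

Call:
apply_moves([
  [[0,0,0],[0,0,0]],
  [[0,0,0],[0,0,0]],
  [[0,0,0],[0,0,0]],
  [[0,0,0],[0,0,0]],
  [[0,0,-15],[0,0,0]],
  [[0,0,-20],[0,0,0]],
  [[0,0,-30],[0,0,0]],
  [[0,0,-30],[0,0,0]],
  [[0,-30,-30],[0,0,0]],
  [[0,0,0],[0,0,0]],
], claw=36)

```text
time: 31.6
tool_pos: [0.6949, -0.2722, 0.303]
tool_rot: [[-0.036, 0.987, -0.158], [0.999, 0.035, -0.01], [-0.004, -0.159, -0.987]]
ft_force: [0.9, 0.2, 0.2]
gripper_width: 0.0358
```

```bash
python3 -c "
from go import *
need([.6994,-.2718,.1676],Rt(1.607,.17))"
```

```text
pos [ 0.6949 -0.2722  0.303 ] shift(tool) mm [  0.9  25.9 133. ] turn [ 0.011  0.004 -0.001] j [-0.43  0.64  0.67 -0.08  1.96 -0.49] F [0.9 0.2 0.2] w 0.0358 t 31.6
shift in target axes [  0.3  27.3 132.7]
```

Call:
apply_moves([
  [[0,-40,0],[-0.08,0,0]],
  [[0,-50,0],[-0.08,0,0]],
  [[30,-40,0],[0,0,0.1]],
  [[45,-30,0],[0,0,0.18]],
  [[50,-10,0],[0,0,0.18]],
  [[50,0,0],[0,0,0.18]],
  [[50,10,0],[0,0,0.18]],
  [[45,10,0],[0,0,0.18]],
  [[40,0,0],[0,0,0.18]],
  [[0,-30,0],[0,0,0.18]],
  [[0,0,0],[0,0,0.18]],
  [[0,0,0],[0,0,0]],
], claw=70)

```text
time: 33.1
tool_pos: [0.6651, 0.015, 0.2916]
tool_rot: [[1.0, 0.021, -0.01], [0.021, -1.0, 0.006], [-0.01, -0.006, -1.0]]
ft_force: [0.1, 0.2, -0.5]
gripper_width: 0.0698
```

```bash
python3 -c "
from go import *
need([.4078,.2932,.15],Rt(-.145))
from snap import *
o=snap(17); print(redbox(o['top']))
W=cloud(o['top'])
for n,b,lo,hi in [('s1',(195,228,162,190),.04,.06),('s2',(195,230,228,256),.04,.06),('posts',(238,268,112,205),.088,.1),('bartop',(245,264,132,188),.078,.095)]:
  try: print(n,*rect(W,b,lo,hi))
  except Exception as e: print(n,e)
"
```

```text
pos [0.6651 0.015  0.2916] shift(tool) mm [-250.1 -282.6  145.8] turn [-0.005  0.01   0.166] j [-0.09  0.39  1.12  0.01  1.64  1.47] F [ 0.1  0.2 -0.5] w 0.0698 t 33.1
shift in target axes [-294.8 -238.1  141.6]
(array([0.6431, 0.035 ]), array([0.1736, 0.0632]), 85.88, 1204)
s1 [0.5826 0.3042] [0.0407 0.0495] 4.8 pca 1.661 n 276 [0.5821 0.3032 0.05  ]
s2 [0.4077 0.2927] [0.0488 0.0398] 80.8 pca 1.478 n 288 [0.4077 0.2925 0.0499]
posts [0.6242 0.1887] [0.0288 0.206 ] 87.3 pca 3.086 n 180 [0.6194 0.1882 0.0924]
bartop [0.6198 0.1887] [0.0132 0.1477] 87.1 pca 3.086 n 278 [0.6194 0.1885 0.085 ]
```

View pics/top17.png

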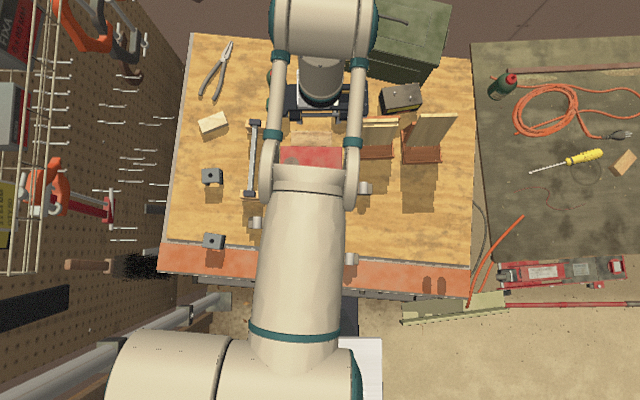

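View pics/side17.png

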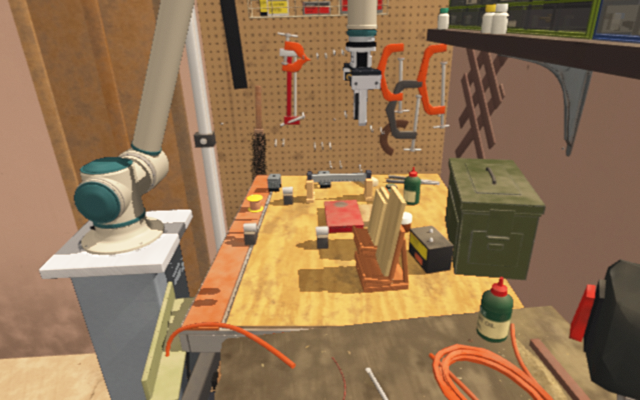

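Call:
apply_moves([
  [[-14,-48,15],[0,0,-0.064]],
  [[-14,-48,15],[0,0,0]],
  [[-14,-48,15],[0,0,0]],
  [[-14,-48,15],[0,0,0]],
  [[-14,-48,15],[0,0,0]],
  [[-10,-40,15],[0,0,0]],
  [[0,0,0],[0,0,0]],
])

```text
time: 34.08
tool_pos: [0.5621, 0.2917, 0.2011]
tool_rot: [[0.995, 0.095, -0.007], [0.095, -0.995, 0.007], [-0.006, -0.007, -1.0]]
ft_force: [0.3, -0.4, -0.1]
gripper_width: 0.0702
```

```bash
python3 -c "
from go import *
need([.5825,.3036,.10],Rt(.083))"
```

```text
pos [0.5621 0.2917 0.2011] shift(tool) mm [ 22.1  -9.2 101. ] turn [-0.007  0.006  0.012] j [0.36 0.37 1.38 0.01 1.4  1.84] F [ 0.3 -0.4 -0.1] w 0.0702 t 34.075
shift in target axes [ 21.4 -10.2 101.1]
```

Call:
apply_moves([
  [[21,-10,30],[-0.007,0.006,0.012]],
  [[0,0,40],[0,0,0]],
  [[0,0,20],[0,0,0]],
  [[0,0,0],[0,0,0]],
])

```text
time: 34.58
tool_pos: [0.5871, 0.3001, 0.1115]
tool_rot: [[0.996, 0.085, 0.007], [0.085, -0.996, -0.001], [0.007, 0.001, -1.0]]
ft_force: [-1.0, -0.6, 0.2]
gripper_width: 0.0699
```

```bash
python3 -c "
from go import *
need([.5825,.3036,.022],Rt(.083))
from snap import *
snap(18)"
```

```text
pos [0.5871 0.3001 0.1115] shift(tool) mm [-4.9 -4.  89.5] turn [ 0.001 -0.007  0.002] j [ 0.37  0.46  1.46 -0.    1.22  1.86] F [-1.  -0.6  0.2] w 0.0699 t 34.575
shift in target axes [-4.3 -3.8 89.5]
```

View pics/top18.png

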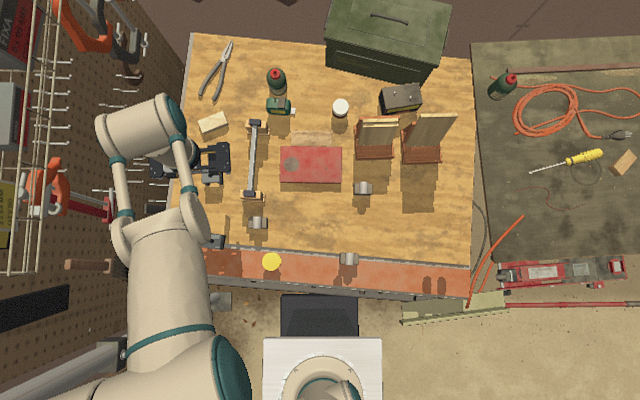

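Call:
apply_moves([
  [[-5,-4,10],[0,-0.007,0.002]],
  [[0,0,20],[0,0,0]],
  [[0,0,0],[0,0,0]],
])

```text
time: 35.05
tool_pos: [0.5848, 0.3049, 0.0861]
tool_rot: [[0.997, 0.083, 0.009], [0.083, -0.997, 0.003], [0.009, -0.002, -1.0]]
ft_force: [-0.3, 0.7, 1.6]
gripper_width: 0.0699
```

```bash
python3 -c "
from go import *
need([.5825,.3036,.022],Rt(.083))
from snap import *
o=snap(19); W=cloud(o['top']); print(rect(W,(195,228,162,190),.04,.06))
c=o['side'];cv2.imwrite('pics/s19.png',cv2.resize(c['frame'][120:230,230:390,::-1],None,fx=5,fy=5,interpolation=cv2.INTER_CUBIC))
"
```

```text
pos [0.5848 0.3049 0.0861] shift(tool) mm [-2.9  1.2 64.1] turn [-0.002 -0.009 -0.   ] j [ 0.38  0.48  1.5  -0.    1.16  1.86] F [-0.3  0.7  1.6] w 0.0699 t 35.05
shift in target axes [-2.4  1.1 64.1]
(array([0.5765, 0.3037]), array([0.0286, 0.0469]), 4.5, 'pca', np.float64(1.528), 'n', 107, array([0.5699, 0.3049, 0.0497]))
```

View pics/s19.png

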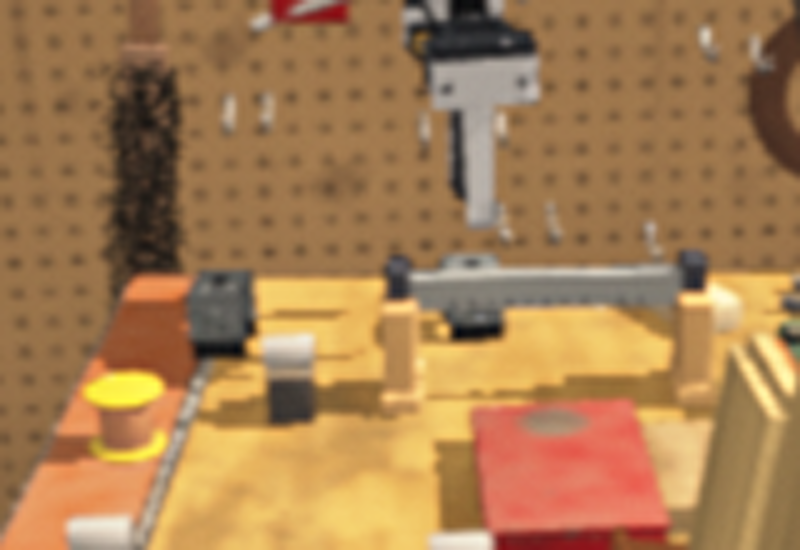

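Call:
apply_moves([
  [[-3,1,10],[0,-0.009,0]],
  [[0,0,18],[0,0,0]],
  [[0,0,18],[0,0,0]],
  [[0,0,0],[0,0,0]],
])

```text
time: 35.65
tool_pos: [0.5845, 0.305, 0.0424]
tool_rot: [[0.997, 0.083, 0.006], [0.083, -0.997, 0.005], [0.007, -0.004, -1.0]]
ft_force: [0.2, 0.4, -0.4]
gripper_width: 0.0705
```

```bash
python3 -c "
from go import *
need([.5825,.3036,.022],Rt(.083))"
```

```text
pos [0.5845 0.305  0.0424] shift(tool) mm [-2.2  1.3 20.4] turn [-0.004 -0.007 -0.   ] j [0.37 0.51 1.55 0.   1.07 1.86] F [ 0.2  0.4 -0.4] w 0.0705 t 35.65
shift in target axes [-2.1  1.2 20.4]
```

Call:
apply_moves([
  [[-2,1,12],[-0.004,-0.007,0]],
  [[-1,0,8],[0,0,0]],
  [[0,0,0],[0,0,0]],
])

```text
time: 36.02
tool_pos: [0.5823, 0.3041, 0.0225]
tool_rot: [[0.997, 0.083, 0.001], [0.083, -0.997, 0.001], [0.001, -0.001, -1.0]]
ft_force: [-0.6, -0.9, 0.6]
gripper_width: 0.0702
```

Call:
apply_moves([
  [[0,0,0],[0,0,0]],
  [[0,0,0],[0,0,0]],
  [[0,0,0],[0,0,0]],
  [[0,0,0],[0,0,0]],
  [[0,0,0],[0,0,0]],
], claw=40, grip_force=15)

```text
time: 36.65
tool_pos: [0.5828, 0.3043, 0.0233]
tool_rot: [[0.997, 0.083, 0.002], [0.083, -0.997, 0.001], [0.003, -0.001, -1.0]]
ft_force: [0.5, -0.1, -1.9]
gripper_width: 0.0476
```

```bash
python3 -c "
from go import *
need([.5825,.3036,.022],Rt(.083))"
```

```text
pos [0.5828 0.3043 0.0233] shift(tool) mm [-0.4  0.7  1.3] turn [-0.001 -0.003  0.   ] j [0.38 0.53 1.57 0.   1.04 1.86] F [ 0.5 -0.1 -1.9] w 0.0476 t 36.65
shift in target axes [-0.4  0.7  1.3]
```

Call:
apply_moves([
  [[0,0,-20],[0,0,0]],
  [[0,0,-35],[0,0,0]],
  [[0,0,-40],[0,0,0]],
  [[0,0,-35],[0,0,0.067]],
  [[20,20,0],[0,0,0.067]],
  [[20,30,0],[0,0,0]],
  [[20,30,0],[0,0,0]],
  [[10,25,0],[0,0,0]],
  [[0,0,0],[0,0,0]],
])

```text
time: 37.78
tool_pos: [0.6489, 0.1947, 0.1567]
tool_rot: [[0.999, -0.054, 0.001], [-0.054, -0.999, 0.001], [0.001, -0.001, -1.0]]
ft_force: [0.2, -0.2, -1.5]
gripper_width: 0.0475
```

```bash
python3 -c "
from go import *
need([.662,.1863,.0683],Rt(-.052))"
```

```text
pos [0.6489 0.1947 0.1567] shift(tool) mm [13.4  7.8 88.4] turn [-0.001 -0.001 -0.002] j [0.19 0.46 1.35 0.   1.34 1.81] F [ 0.2 -0.2 -1.5] w 0.0475 t 37.775
shift in target axes [13.5  7.7 88.4]
```

Call:
apply_moves([
  [[13,8,0],[0,0,0]],
  [[0,0,10],[0,0,0]],
  [[0,0,10],[0,0,0]],
  [[0,0,0],[0,0,0]],
])

```text
time: 38.28
tool_pos: [0.6607, 0.1886, 0.1343]
tool_rot: [[0.999, -0.051, -0.001], [-0.051, -0.999, 0.003], [-0.002, -0.003, -1.0]]
ft_force: [0.0, 0.2, 0.2]
gripper_width: 0.0477
```

```bash
python3 -c "
from go import *
need([.662,.1863,.0683],Rt(-.052))
from snap import *
o=snap(20)
c=o['side'];cv2.imwrite('pics/s20.png',cv2.resize(c['frame'][110:230,250:410,::-1],None,fx=5,fy=5,interpolation=cv2.INTER_CUBIC))
c=o['top'];cv2.imwrite('pics/t20.png',cv2.resize(c['frame'][90:270,170:320,::-1],None,fx=3.3,fy=3.3,interpolation=cv2.INTER_CUBIC))
"
```

```text
pos [0.6607 0.1886 0.1343] shift(tool) mm [ 1.6  2.4 66. ] turn [-0.003  0.002  0.001] j [0.18 0.48 1.35 0.   1.3  1.8 ] F [0.  0.2 0.2] w 0.0477 t 38.275
shift in target axes [ 1.5  2.2 66. ]
```

View pics/s20.png

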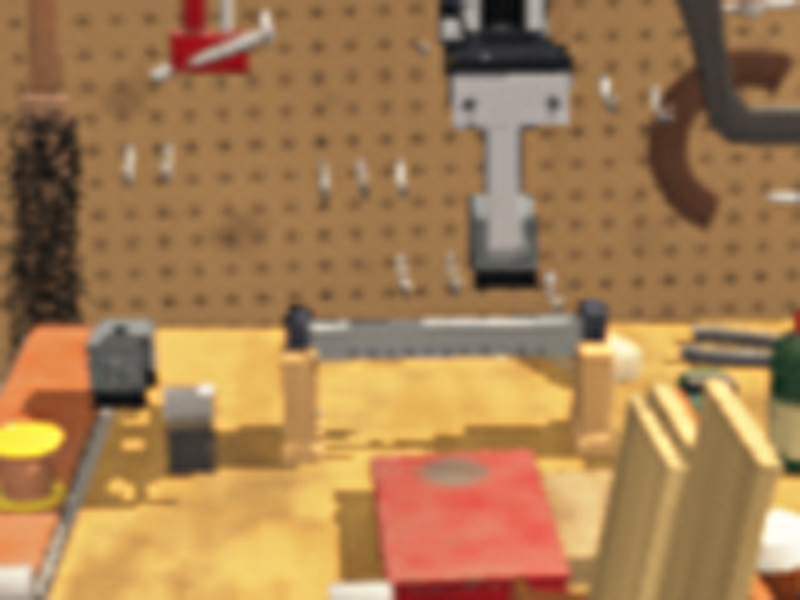

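View pics/t20.png

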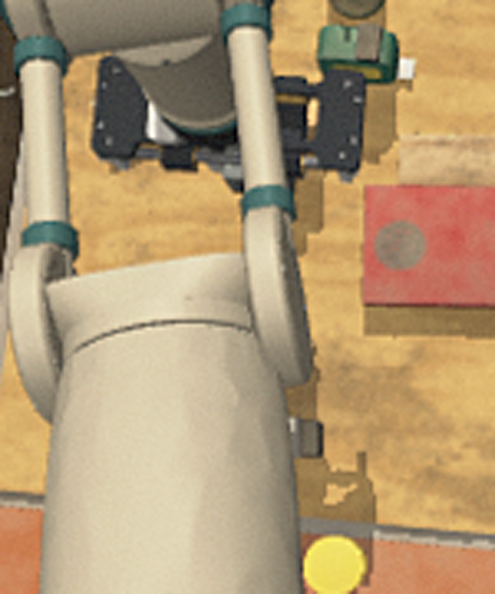

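Call:
apply_moves([
  [[1.5,2.3,10],[-0.003,0.002,0]],
  [[0,0,14],[0,0,0]],
  [[0,0,14],[0,0,0]],
  [[0,0,10],[0,0,0]],
  [[0,0,0],[0,0,0]],
])

```text
time: 39.0
tool_pos: [0.6623, 0.1864, 0.0836]
tool_rot: [[0.999, -0.051, 0.001], [-0.051, -0.999, -0.001], [0.002, 0.0, -1.0]]
ft_force: [-0.0, -0.4, -1.0]
gripper_width: 0.0477
```

```bash
python3 -c "
from go import *
need([.662,.1863,.0683],Rt(-.052))"
```

```text
pos [0.6623 0.1864 0.0836] shift(tool) mm [-0.3  0.1 15.3] turn [ 0.    -0.002  0.001] j [ 0.17  0.52  1.42 -0.    1.2   1.8 ] F [-0.  -0.4 -1. ] w 0.0477 t 39.0
shift in target axes [-0.3  0.1 15.3]
```

Call:
apply_moves([
  [[0,0,8],[0,0,0]],
  [[0,0,5],[0,0,0]],
  [[0,0,2],[0,0,0]],
  [[0,0,1],[0,0,0]],
])

```text
time: 39.5
tool_pos: [0.6631, 0.1864, 0.0681]
tool_rot: [[0.999, -0.051, 0.003], [-0.051, -0.999, -0.0], [0.003, 0.0, -1.0]]
ft_force: [-2.6, -0.2, 5.0]
gripper_width: 0.0478
```

Call:
apply_moves([
  [[0,0,0],[0,0,0]],
  [[0,0,0],[0,0,0]],
  [[0,0,0],[0,0,0]],
  [[0,0,-15],[0,0,0]],
  [[0,0,-25],[0,0,0]],
  [[0,0,-35],[0,0,0]],
  [[0,0,-20],[0,0,0]],
  [[-30,0,0],[0,0,0]],
  [[-40,-10,0],[0,0,0]],
  [[-45,-20,0],[0,0,0.04]],
  [[-45,-20,0],[0,0,0.04]],
  [[0,0,0],[0,0,0]],
], claw=66)

```text
time: 41.0
tool_pos: [0.5066, 0.2481, 0.1747]
tool_rot: [[0.991, -0.135, 0.018], [-0.135, -0.991, 0.004], [0.017, -0.006, -1.0]]
ft_force: [0.6, -0.2, -0.3]
gripper_width: 0.0662
```

```bash
python3 -c "
from go import *
need([.4077,.293,.09],Rt(-.145))
from snap import *
o=snap(21)
c=o['side'];cv2.imwrite('pics/s21.png',cv2.resize(c['frame'][110:230,250:410,::-1],None,fx=5,fy=5,interpolation=cv2.INTER_CUBIC))
c=o['top'];cv2.imwrite('pics/t21.png',cv2.resize(c['frame'][90:270,170:320,::-1],None,fx=3.3,fy=3.3,interpolation=cv2.INTER_CUBIC))
W=cloud(o['top']); print(rect(W,(195,230,228,256),.04,.06))
"
```

```text
pos [0.5066 0.2481 0.1747] shift(tool) mm [-105.5  -30.6   83. ] turn [-0.006 -0.017  0.01 ] j [ 0.33  0.27  1.59 -0.    1.26  2.04] F [ 0.6 -0.2 -0.3] w 0.0662 t 41.0
shift in target axes [-104.3  -30.1   84.7]
(array([0.4084, 0.2928]), array([0.0491, 0.0361]), 86.7, 'pca', np.float64(2.388), 'n', 75, array([0.4097, 0.2773, 0.05  ]))
```

View pics/s21.png

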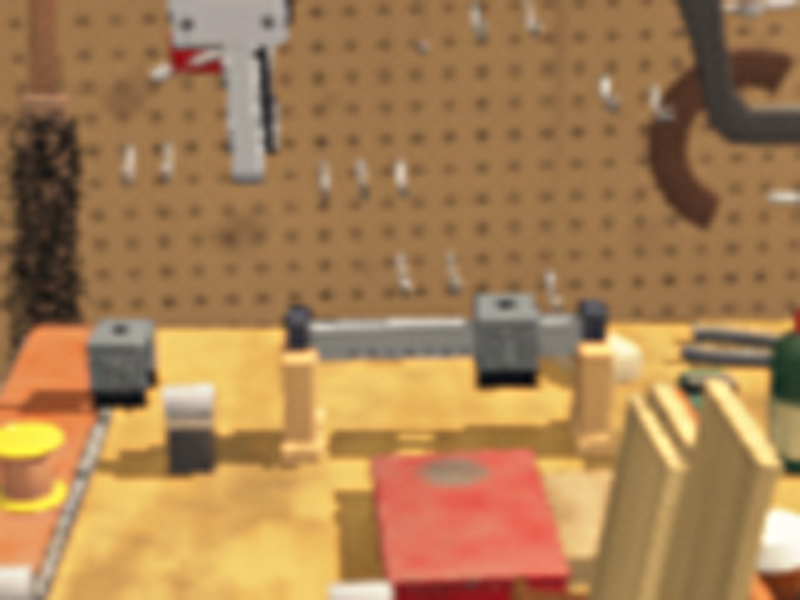

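View pics/t21.png

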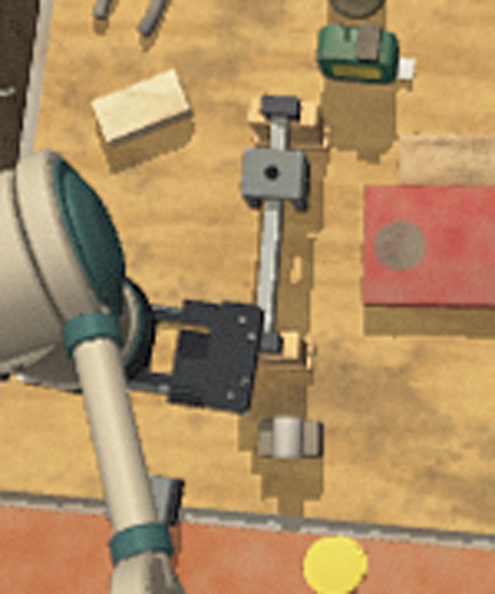

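Call:
apply_moves([
  [[-35,-10,15],[0,-0.017,0.015]],
  [[-35,-10,15],[0,0,0]],
  [[-34,-10,15],[0,0,0]],
  [[0,0,15],[0,0,0]],
  [[0,0,0],[0,0,0]],
])

```text
time: 41.72
tool_pos: [0.4201, 0.2925, 0.1141]
tool_rot: [[0.987, -0.157, 0.013], [-0.157, -0.988, 0.007], [0.012, -0.009, -1.0]]
ft_force: [0.9, -0.3, 0.4]
gripper_width: 0.0661
```

```bash
python3 -c "
from go import *
need([.4077,.293,.022],Rt(-.152))
from snap import *
o=snap(22,('side',))
c=o['side'];cv2.imwrite('pics/s22.png',cv2.resize(c['frame'][110:230,220:360,::-1],None,fx=5,fy=5,interpolation=cv2.INTER_CUBIC))
"
```

```text
pos [0.4201 0.2925 0.1141] shift(tool) mm [-13.4   2.3  92. ] turn [-0.009 -0.012 -0.006] j [0.47 0.24 1.79 0.   1.09 2.2 ] F [ 0.9 -0.3  0.4] w 0.0661 t 41.725
shift in target axes [-12.3   1.3  92.1]
```

View pics/s22.png

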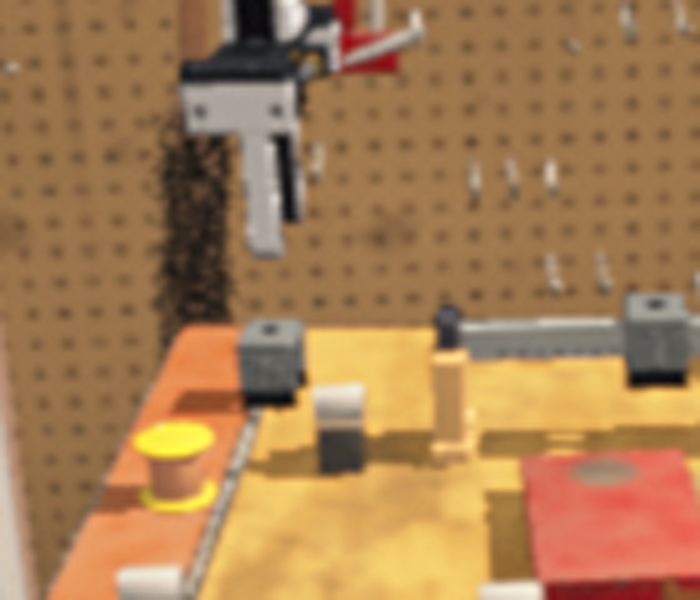

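Call:
apply_moves([
  [[-13,1.5,10],[-0.009,-0.012,-0.006]],
  [[0,0,20],[0,0,0]],
  [[0,0,15],[0,0,0]],
  [[0,0,0],[0,0,0]],
])

```text
time: 42.28
tool_pos: [0.4095, 0.2933, 0.0693]
tool_rot: [[0.988, -0.154, 0.002], [-0.154, -0.988, 0.002], [0.002, -0.002, -1.0]]
ft_force: [0.4, 0.7, 0.4]
gripper_width: 0.0661
```

```bash
python3 -c "
from go import *
need([.4077,.293,.022],Rt(-.152))"
```

```text
pos [0.4095 0.2933 0.0693] shift(tool) mm [-1.8  0.7 47.3] turn [-0.002 -0.002 -0.003] j [0.48 0.29 1.86 0.   0.99 2.21] F [0.4 0.7 0.4] w 0.0661 t 42.275
shift in target axes [-1.7  0.6 47.3]
```

Call:
apply_moves([
  [[-2,0.5,15],[0,0,0]],
  [[0,0,18],[0,0,0]],
  [[0,0,12],[0,0,0]],
  [[0,0,0],[0,0,0]],
])

```text
time: 42.78
tool_pos: [0.4099, 0.2941, 0.0256]
tool_rot: [[0.988, -0.155, 0.006], [-0.155, -0.988, 0.004], [0.005, -0.005, -1.0]]
ft_force: [-0.9, 1.2, -0.1]
gripper_width: 0.066
```

Call:
apply_moves([
  [[0,0,0],[0,0,0]],
  [[0,0,0],[0,0,0]],
  [[0,0,0],[0,0,0]],
  [[0,0,0],[0,0,0]],
  [[0,0,0],[0,0,0]],
], claw=40, grip_force=15)

```text
time: 43.4
tool_pos: [0.411, 0.2947, 0.0273]
tool_rot: [[0.988, -0.155, 0.009], [-0.155, -0.988, 0.005], [0.008, -0.006, -1.0]]
ft_force: [-0.2, 0.7, 0.1]
gripper_width: 0.0477
```

Call:
apply_moves([
  [[0,0,-20],[0,0,0]],
  [[0,0,-35],[0,0,0]],
  [[0,0,-40],[0,0,0]],
  [[0,0,-35],[0,0,-0.05]],
  [[35,8,0],[0,0,-0.05]],
  [[45,15,0],[0,0,0]],
  [[45,15,0],[0,0,0]],
  [[40,20,0],[0,0,0]],
  [[0,25,0],[0,0,0]],
  [[0,0,0],[0,0,0]],
])

```text
time: 44.65
tool_pos: [0.5735, 0.1984, 0.1611]
tool_rot: [[0.999, -0.05, 0.007], [-0.05, -0.999, 0.005], [0.007, -0.006, -1.0]]
ft_force: [-0.6, -0.9, 0.0]
gripper_width: 0.0478
```

```bash
python3 -c "
from go import *
need([.591,.1900,.0723],Rt(-.052))"
```

```text
pos [0.5735 0.1984 0.1611] shift(tool) mm [17.3  8.  88.9] turn [-0.006 -0.007  0.002] j [0.22 0.35 1.51 0.   1.27 1.84] F [-0.6 -0.9  0. ] w 0.0478 t 44.65
shift in target axes [17.9  7.5 88.8]
```

Call:
apply_moves([
  [[17,8,5],[-0.006,-0.007,0.002]],
  [[0,0,15],[0,0,0]],
  [[0,0,15],[0,0,0]],
  [[0,0,0],[0,0,0]],
])

```text
time: 45.15
tool_pos: [0.5898, 0.1916, 0.1226]
tool_rot: [[0.999, -0.05, -0.003], [-0.05, -0.999, 0.0], [-0.003, -0.0, -1.0]]
ft_force: [0.0, -0.8, -0.3]
gripper_width: 0.048
```

```bash
python3 -c "
from go import *
need([.591,.1900,.0723],Rt(-.052))
from snap import *
o=snap(23,('side',))
c=o['side'];cv2.imwrite('pics/s23.png',cv2.resize(c['frame'][110:230,250:410,::-1],None,fx=5,fy=5,interpolation=cv2.INTER_CUBIC))
"
```

```text
pos [0.5898 0.1916 0.1226] shift(tool) mm [ 1.4  1.6 50.3] turn [-0.     0.003  0.002] j [0.2  0.4  1.53 0.   1.21 1.82] F [ 0.  -0.8 -0.3] w 0.048 t 45.15
shift in target axes [ 1.2  1.5 50.3]
```

View pics/s23.png

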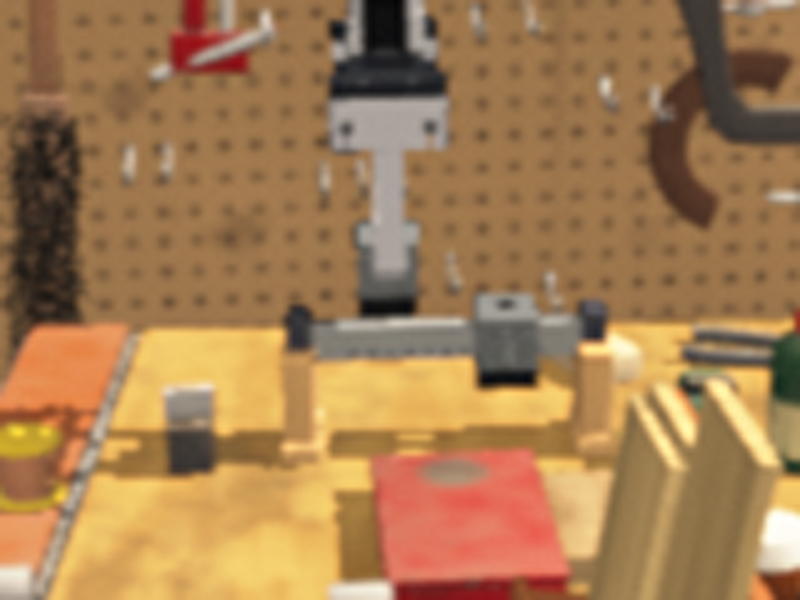

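Call:
apply_moves([
  [[1,1.5,8],[0,0.003,0]],
  [[0,0,14],[0,0,0]],
  [[0,0,12],[0,0,0]],
  [[0,0,8],[0,0,0]],
  [[0,0,3],[0,0,0]],
  [[0,0,1],[0,0,0]],
])

```text
time: 45.95
tool_pos: [0.5913, 0.1907, 0.0747]
tool_rot: [[0.999, -0.049, 0.003], [-0.049, -0.999, 0.001], [0.003, -0.001, -1.0]]
ft_force: [0.1, 0.3, -2.1]
gripper_width: 0.0479
```

Call:
apply_moves([
  [[0,0.5,2],[0,0,0]],
  [[0,0,2],[0,0,0]],
  [[0,0,2],[0,0,0]],
])

```text
time: 46.32
tool_pos: [0.5918, 0.1902, 0.0716]
tool_rot: [[0.999, -0.049, 0.005], [-0.049, -0.999, 0.001], [0.004, -0.001, -1.0]]
ft_force: [-4.4, -1.5, 13.6]
gripper_width: 0.0481
```

Call:
apply_moves([
  [[0,0,-0.5],[0,0,0]],
  [[0,0,0],[0,0,0]],
  [[0,0,0],[0,0,0]],
  [[0,0,-15],[0,0,0]],
  [[0,0,-25],[0,0,0]],
  [[0,0,-35],[0,0,0]],
  [[0,0,-40],[0,0,0]],
  [[-50,0,0],[0,0,0]],
  [[-50,20,0],[0,0,0]],
  [[-50,40,0],[0,0,0]],
  [[-50,50,0],[0,0,0]],
  [[0,0,0],[0,0,0]],
], claw=66)

```text
time: 47.82
tool_pos: [0.3918, 0.0955, 0.1959]
tool_rot: [[0.999, -0.048, 0.018], [-0.048, -0.999, 0.003], [0.018, -0.004, -1.0]]
ft_force: [0.9, 0.6, 0.5]
gripper_width: 0.0658
```

```bash
python3 - <<'E'
from go import *
from snap import *
from easel import fitplane
s=sensors.observe();print(s["time"],np.round(s["tool_pos"],3))
o=snap(24); t=o["top"];W=cloud(t)
print("box",redbox(t))
for n,b,lo,hi in [('stop',(288,335,128,144),.012,.022),('bar+saddles',(230,275,120,200),.092,.11)]:
    print(n,*rect(W,b,lo,hi))
print("tall top area")
w=W[95:125,400:460].reshape(-1,3);w=w[np.isfinite(w[:,0])];w=w[w[:,2]>.19];print(w.min(0).round(4),w.max(0).round(4),w.mean(0).round(4),np.polyfit(w[:,1],w[:,0],1).round(3))
q=W[118:150,405:450].reshape(-1,3);q=q[np.isfinite(q[:,0])];q=q[(q[:,2]>.07)&(q[:,2]<.195)]
f,e,n=fitplane(q);print("tall front",f.round(4),e.round(4),n,"expected from rest .666-.0101=.6558")
cv2.imwrite('pics/s24.png',cv2.resize(o['side']['frame'][130:300,250:450,::-1],None,fx=4,fy=3.5,interpolation=cv2.INTER_CUBIC))
cv2.imwrite('pics/t24.png',cv2.resize(t['frame'][80:270,170:470,::-1],None,fx=2.6,fy=2.6,interpolation=cv2.INTER_CUBIC))
E
```

```text
47.825 [0.392 0.096 0.196]
box (array([0.6207, 0.0348]), array([0.1035, 0.1702]), 0.21, 2122)
stop [0.6979 0.0342] [0.0363 0.1126] 0.3 pca 1.57 n 462 [0.6973 0.0344 0.0186]
bar+saddles [0.6225 0.1894] [0.0479 0.2028] 86.9 pca 3.082 n 623 [0.6236 0.1893 0.0953]
tall top area
[ 0.6961 -0.3174  0.1901] [ 0.7119 -0.2259  0.2111] [ 0.7031 -0.2709  0.2026] [-0.044  0.691]
tall front [ 0.6564 -0.0336  0.1735] 0.0009 718 expected from rest .666-.0101=.6558
```

View pics/t24.png

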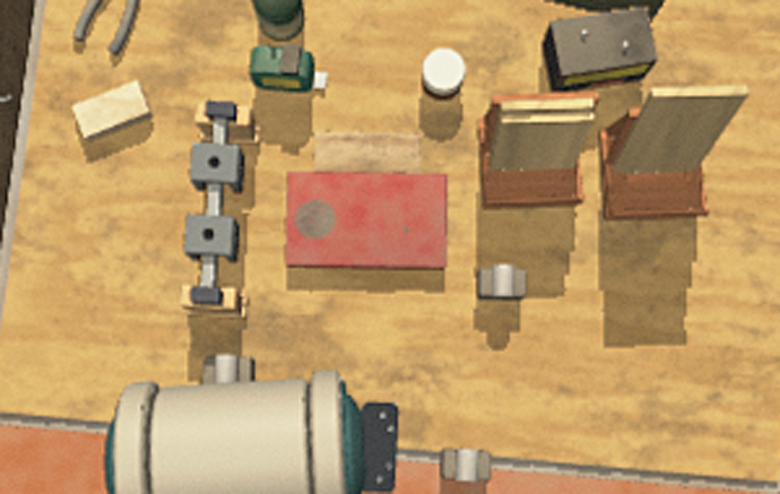

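View pics/s24.png

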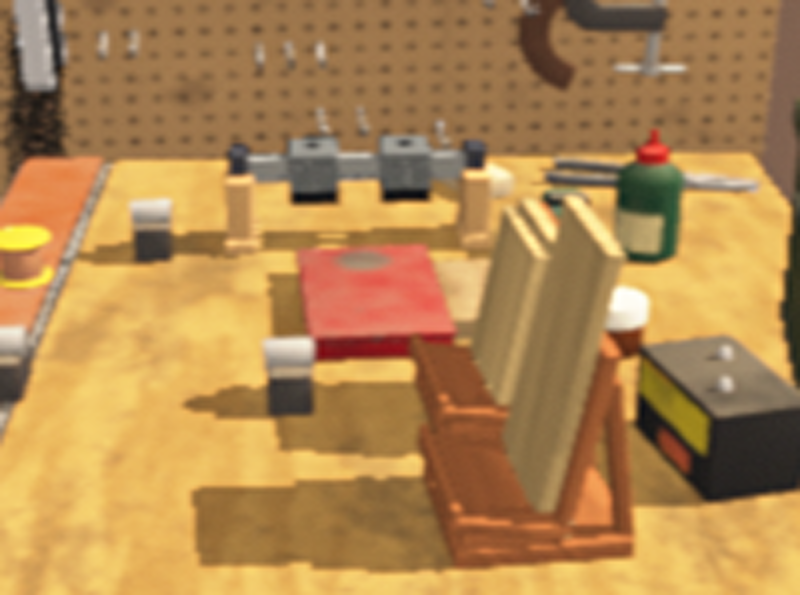

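```bash
python3 - <<'E'
from h import *
def edge(c,y0,y1,hsvcond,z,first):
    pts=[]
    for u in range(y0,y1):
        v=np.where(hsvcond[:,u])[0]
        if len(v)>3: pts.append(ray(c,u,(v.min()-.5) if first else (v.max()+.5),z)[:2])
    p=np.array(pts); f=np.polyfit(p[:,1],p[:,0],1); r=p[:,0]-np.polyval(f,p[:,1]);k=abs(r)<.003; return np.polyfit(p[k,1],p[k,0],1).round(4),k.sum(),p[:,1].min().round(4),p[:,1].max().round(4)
for f in ("top12.npz","top24.npz"):
    c=load(f);h=cv2.cvtColor(c["frame"],cv2.COLOR_RGB2HSV).astype(int);W=cloud(c)
    red=((h[...,0]>165)|(h[...,0]<9))&(h[...,1]>110);m=np.zeros_like(red);m[135:190,270:350]=1
    m=red&m
    print("box far edge",edge(c,286,336,m,.024,True),"near edge",edge(c,286,336,m,.024,False))
    sm=np.zeros_like(red);sm[145:180]=1; v,u=np.where(m&sm); rows=[(ray(c,np.where(m[r])[0].min()-.5,r,.024)[1],ray(c,np.where(m[r])[0].max()+.5,r,.024)[1]) for r in range(150,178)]
    print("y ends",np.median(rows,0).round(4),"centre",np.median(rows,0).mean().round(4))
c0=load("top0.npz");W=cloud(c0);b=(W[120:160,285:340,2]>.010);st=np.zeros((400,640),bool);st[120:160,285:340]=b
print("stop far",edge(c0,293,331,st,.019,True),"near",edge(c0,293,331,st,.019,False))
rows=[(ray(c0,np.where(st[r])[0].min()-.5,r,.019)[1],ray(c0,np.where(st[r])[0].max()+.5,r,.019)[1]) for r in range(134,147)];print(np.median(rows,0).round(4),np.median(rows,0).mean().round(4))
E
```

```text
box far edge (array([0.0226, 0.6698]), np.int64(50), np.float64(-0.0329), np.float64(0.1034)) near edge (array([-0.0018,  0.5681]), np.int64(50), np.float64(-0.0328), np.float64(0.102))
y ends [ 0.1193 -0.0508] centre 0.0342
box far edge (array([0.0226, 0.6698]), np.int64(50), np.float64(-0.0329), np.float64(0.1034)) near edge (array([-0.0035,  0.5681]), np.int64(50), np.float64(-0.0328), np.float64(0.102))
y ends [ 0.1185 -0.0509] centre 0.0338
stop far (array([0.0095, 0.7156]), np.int64(38), np.float64(-0.0191), np.float64(0.0848)) near (array([0.0276, 0.6679]), np.int64(38), np.float64(-0.0191), np.float64(0.0843))
[ 0.0916 -0.0233] 0.0341
```

```bash
python3 -c "
from plant import sign_off; print(sign_off())"
```

```text
the job is handed in; nothing more can be done
None
```

The saw table is ready and handed in at about 48 s of the 210 s, with the gripper about 0.2 m above the table and touching nothing.

- **Red box:** I pushed it in three legs (away, left, away) with open fingers and no lifting. By the measured positions it kept at least about 14 mm from the bearing blocks. It stalled firmly against the pine stop at about 11 N. Its centre came out at y = 0.034 to 0.035 m and the stop's at 0.034 to 0.035 m, so it is centred to about 1 mm. The far-edge and near-edge fits disagreed by about 0.025 rad for the box and 0.018 rad for the stop. Flushness to the stop is therefore confirmed only to about that, plus the stall.
- **Tall panel:** I drew it forward off the short ones, lifted it and set it in the empty easel on the right. Its front plane is within about 1 mm of where it should be with its back flat on the rest, and it is centred to about 1 mm. In the last pictures both short panels still lean in their easel.
- **Saddles:** I saw only two at the start, and no third in any picture. Both hang astride the clamp bar about 70 mm apart, clear of the end blocks.

In the last top picture the arm hid a patch of the front edge with the spool and part of one bearing block. The spool and that block show in place in the side picture, and I saw no bystander moved. No check failed.

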